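# Cover the exposure chamber and hold the shutter open

### The job

The wafer is loaded: set the orange cover squarely home on the round chamber of the exposure unit (do not drop it) and let go of it. Only then pull the spring-return shutter slide out by its black grip until its red pointer is level with the white line of the blue index, and finish while still holding it there, because the slide springs back if released. Leave the white carrier, the bottle and the eyepiece where they are.

Things in the scene. Friction and masses are not known exactly. Their poses are not given: they have to be found in the camera images.
- unit: Exposure unit, fixed: cream box 150 (x) x 180 (y) x 50 mm high, place and yaw vary. Origin under the box's middle; +x points from its front (where the slide comes out) to its back. Round chamber on the middle of its top; dark lamp housing, 80 mm high, behind it (x 75 to 125 mm). A steel scale rail, 12 mm square, sticks out of the front at y = +55 mm, 28 to 40 mm above the surface, to 210 mm in front of the origin.
- seat (a point): Centre of the chamber's mouth, at the height of its rim, 66 mm above the work surface, straight above the unit's origin. The chamber is an aluminium ring, 104 mm outside and 94 mm inside, rising 16 mm from the box; z up.
- cover_knob (a point): Grasp point on the loose orange cover's upright round black knob (22 mm across, 42 mm tall), on its axis, 24 mm above the disc, 18 mm below the knob's top, 38 mm above the cover's underside. z points up along the knob. With the cover fully home this point is 30 mm above seat.
- cover: The loose orange cover, about 0.25 kg: disc 112 mm across, 6 mm thick; below it a round plug 87 mm across, 8 mm deep, foot chamfered, which enters the chamber ring with 3.5 mm clearance all round until the disc lies on the rim. Starts upright on the work surface on its plug, left or right of the unit; yaw does not matter. Origin: centre of the plug's underside.
- slide: Shutter slide; origin at the centre of its upright black grip plate (12 mm thick along x, 45 wide, 50 tall), 73 mm above the surface; axes as the unit's. At home it is 130 mm in front of the unit's origin, 55 mm from the box front. Slides only to the unit's -x (towards the robot), 0 to 65 mm; a spring pulls it home, 3 N at home plus 1.5 N per 10 mm. Pinch it front and back from above.
- pointer (a point): Tip of the red pointer that sticks out of the slide towards the rail, next to the rail; it moves with the slide, at the same unit x as the grip plate's centre, 48 mm to its +y side and 29 mm lower.
- mark (a point): Point of the white line above the rail's centre, on the blue index, a clip 10 mm wide along the rail and 32 mm across it that sits on the scale rail 25 to 48 mm outward of the pointer's home position (changes from start to start; it cannot be moved). Axes parallel to the unit's: the pointer is level with the line when its x in this frame is 0.
- carrier: Bystander: loose round white wafer carrier, 92 mm across, 26 mm high, on the other side of the unit from the cover; origin under its centre.
- bottle: Bystander: loose amber bottle, 48 mm across, 110 mm tall; origin under its centre.
- eyepiece: Bystander: loose black microscope eyepiece, 44 mm across, 56 mm tall; origin under its centre.
Things that resemble listed ones, but are neither listed nor needed, are in the scene too. Of the things shaped like the cover, the orange one is meant.

How it is judged:
By the outcome, as a careful person would: the job done as asked, in the order asked, and still so for the second after the job is handed in, while the arm keeps its last pose, push and grip.
It also fails if it takes over 48 s, if anything falls off the work surface, if the arm or the gripper's body presses on something with over 40 N, if the wrist force passes 120 N, or if a joint passes its speed limit or range.

### The arm

A 6-joint arm with a two-finger parallel gripper is mounted at the origin on the work surface. World frame = base frame: x ahead of the robot, y to its left, z up, the work surface at z = 0. Lengths are in m, angles in rad, forces in N, time in s.
With the tool pointing down it reaches from about 0.25 to 0.775 m from the base axis. Payload 4 kg.
Tool frame: the origin (TCP) lies midway between the tips of the shut fingers; the grasp point (between the pads) lies 19 mm behind it (robot.tcp_to_grasp is the distance from the TCP to the grasp point, in m); x points along the fingers, y is the direction in which the jaws open and shut, and the axes are right-handed (so a half turn about x gives the same grasp; the last joint's range is limited). The gripper opens to 94 mm and grips with 3 to 60 N. Pads are 16 mm wide; open, the fingers measure 119 mm over their backs; the gripper's body (75 mm by 177 mm) begins 78 mm behind the grasp point.
Start: joints at [-1.263, 0.087, 1.371, -0, 1.684, -0.103], TCP at [0.22, -0.504, 0.169] pointing down, gripper open.
Joint ranges: [-3.1, 3.1], [-0.76, 2.03], [0.27, 2.55], [-1.08, 4.22], [0.17, 2.65], [-2.57, 2.57]. Speed limits (rad/s): [2.79, 2.79, 3.14, 3.14, 3.14, 3.14].

### API

Orientations are given as [roll, pitch, yaw] about the fixed x, y, z axes, in that order (R = Rz(yaw) Ry(pitch) Rx(roll)).
In Python, from bench import robot gives the robot as it stands.
- The arm moves only by the tool send_rows, never from a script. Its argument "increments" is a list of rows, each a list of 5 numbers: the opening, from -1 (shut) to 1 (fully open), so that 0 is half open, then the shift along the tool's x, y, z in m, then the turn about the tool's x in rad. In form: [[hand, tx, ty, tz, roll], ...]. A call has 1 to 5 rows; each row is the pose to reach, as a shift and turn from the pose commanded when the call began, along the tool's axes at that moment; what a row does not reach only later rows make up. A row lasts 1/12 s, in which the tool goes at most 41.7 mm and 7.16 degrees, less where a joint would pass 70% of its speed; a pose out of reach is approached as far as the arm can. A call with a gripper value outside its range is refused whole. The fingers move at their own pace and stop on an object; the grip force is fixed at half the most. Time passes only in rows, so rows that repeat a pose let the fingers close. It gives the time, the measured TCP pose, the force and the opening at its end, in the units of the state.
- robot.get_obs(): the state, without advancing time (a new reading comes with each control period).
- robot.snapshot(name): name is "scene" or "top" or "wrist"; returns a dict with "image" (400x640x3 uint8, red, green, blue), "intrinsics" (3x3 intrinsics, pixels), "world_from_camera" (4x4, takes a point from camera to world coordinates). Camera axes: x right, y down, z forward; pixel columns grow to the right and rows downward; lengths in m; the calibration is good to about 2 mm. A picture is of the moment at which its call begins. There is no depth.
- robot.close_job(): hands the job in, once; it reports no verdict.
The state is a dict: "time": time; "joint_positions": joint angles; "qvel": joint speeds; "joint_torque": joint torques, N m; "tool_pos": TCP position; "ee_rot": TCP orientation; "wrist_force": force on the tool from outside, world axes, zero at the start; "wrist_torque": the same for the moment, N m; "width": finger opening in m.
Only numpy, scipy, OpenCV 4.12 (cv2) and the standard library are available. Lean on these libraries where they do the work, as an engineer would, in place of code of your own. Each camera call takes 0.05 s, during which the arm holds its last target.

## Working session

There is one attempt and no reset: what is moved stays moved. The work goes in short steps, Python scripts to look and compute and a tool call to move; the robot and the scene stay as the last step left them, time stands still between calls to the robot, and variables do not carry over. Pictures are saved under pics/ and viewed, and the job is handed in when it is done.

Besides the shell and the picture viewer there is one more tool, called after "Call:" as name(argument=value, ...), one argument or row to a line, values as JSON. send_rows: Moves the arm, as the interface text tells. Its arguments: {"type":"object","properties":{"increments":{"type":"array"}},"required":["increments"]}

```bash
mkdir -p pics; ls; python3 - <<'E'
from bench import robot
import cv2,numpy as np
np.set_printoptions(precision=4,suppress=True)
o=robot.get_obs();print(o)
for n in ("scene","top","wrist"):
    s=robot.snapshot(n);cv2.imwrite(f"pics/a_{n}.png",s["image"][:,:,::-1]);print(n,s["intrinsics"],s["world_from_camera"])
E
```

```text
pics
{'time': 0.0, 'joint_positions': array([-1.2631,  0.0879,  1.3722,  0.    ,  1.6836, -0.1031]), 'qvel': array([-0.0016,  0.0005, -0.001 , -0.0004,  0.0008,  0.0035]), 'joint_torque': array([  0.0005, -34.0183, -30.2424,   0.0717,   0.033 ,  -0.0002]), 'tool_pos': array([ 0.2195, -0.5036,  0.1676]), 'ee_rot': array([-1.6835,  1.5686,  1.869 ]), 'wrist_force': array([ 0.4254,  0.2907, -0.4451]), 'wrist_torque': array([ 0.0122,  0.0204, -0.0393]), 'width': 0.09378326907368575}
scene [[439.0009   0.     318.1174]
 [  0.     439.0009 198.7578]
 [  0.       0.       1.    ]] [[-0.8359  0.3558 -0.4179  0.9191]
 [ 0.5485  0.5701 -0.6117  0.6826]
 [ 0.0206 -0.7405 -0.6717  0.7632]
 [ 0.      0.      0.      1.    ]]
top [[361.2656   0.     317.7586]
 [  0.     361.2656 194.1267]
 [  0.       0.       1.    ]] [[ 0.0234 -0.9891  0.1452  0.3402]
 [-0.9996 -0.0211  0.0177  0.0665]
 [-0.0145 -0.1455 -0.9892  1.1364]
 [ 0.      0.      0.      1.    ]]
wrist [[330.4552   0.     318.2809]
 [  0.     330.4552 206.4703]
 [  0.       0.       1.    ]] [[ 0.3991 -0.8896 -0.2222  0.2848]
 [-0.9169 -0.3879 -0.0939 -0.4759]
 [-0.0027  0.2412 -0.9705  0.3843]
 [ 0.      0.      0.      1.    ]]
```

View pics/a_scene.png

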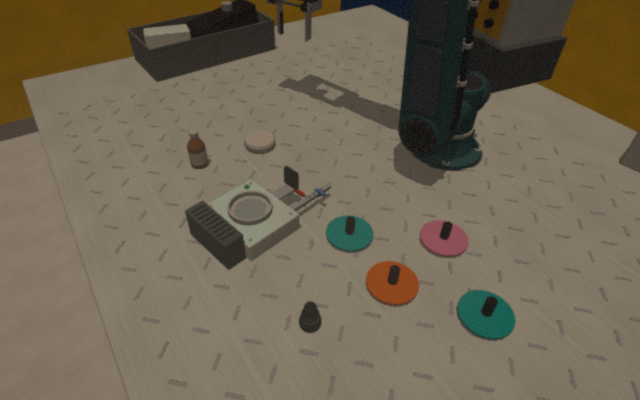

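View pics/a_top.png

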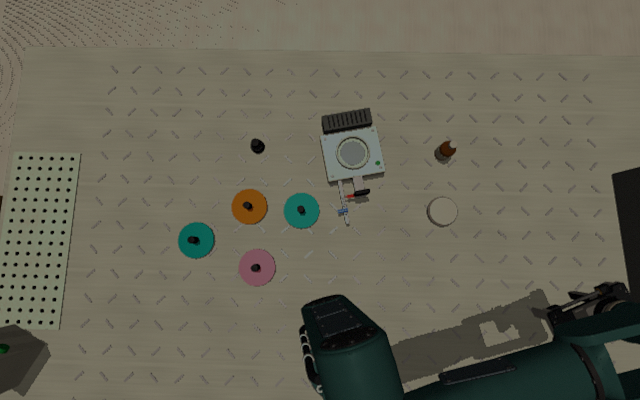

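View pics/a_wrist.png

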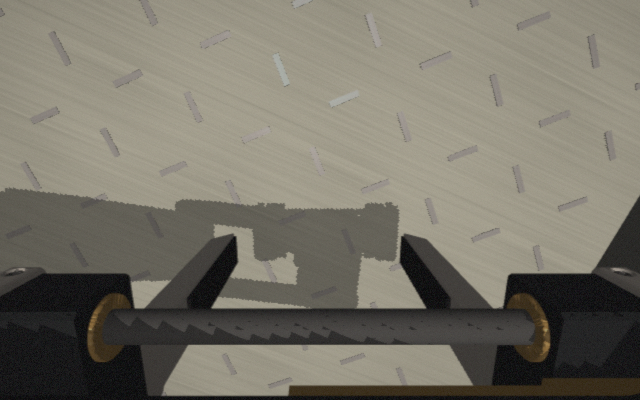

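Candidates for the orange cover (top image): orange disc (249,206), teal (301,210), teal (196,240) and pink (257,267). The orange one, at (392,283) in the scene view, matches the description. I'll check it in a close crop and measure.

```bash
cat > h.py <<'E'
import numpy as np,cv2
np.set_printoptions(precision=4,suppress=True)
def ray(s,u,v):
    K=s["intrinsics"];T=s["world_from_camera"]
    d=T[:3,:3]@np.linalg.solve(K,np.array([u,v,1.]));return T[:3,3],d
def onz(s,u,v,z):
    o,d=ray(s,u,v);return o+d*(z-o[2])/d[2]
def proj(s,p):
    T=np.linalg.inv(s["world_from_camera"]);q=s["intrinsics"]@(T[:3,:3]@np.array(p)+T[:3,3]);return q[:2]/q[2]
def two(s1,p1,s2,p2):
    o1,d1=ray(s1,*p1);o2,d2=ray(s2,*p2)
    t=np.linalg.lstsq(np.c_[d1,-d2],o2-o1,rcond=None)[0]
    a=o1+d1*t[0];b=o2+d2*t[1];return (a+b)/2,np.linalg.norm(a-b)
def blobs(s,lo,hi,amin=5):
    h=cv2.cvtColor(s["image"],cv2.COLOR_RGB2HSV);m=cv2.inRange(h,lo,hi)
    c,_=cv2.findContours(m,cv2.RETR_EXTERNAL,cv2.CHAIN_APPROX_NONE)
    return [k for k in c if cv2.contourArea(k)>=amin]
def crop(s,x,y,w,h,k,name):
    cv2.imwrite(name,cv2.resize(s["image"][y:y+h,x:x+w,::-1],None,fx=k,fy=k,interpolation=cv2.INTER_CUBIC))
E
python3 - <<'E'
from h import *
from bench import robot
for n in ("top","scene"):
    s=robot.snapshot(n)
    for k in blobs(s,(5,150,100),(18,255,255),300):
        if n=="scene" and cv2.contourArea(k)>4000: continue
        (c,ax,a)=cv2.fitEllipse(cv2.convexHull(k))
        print(n,c,ax,onz(s,*c,0.014))
    if n=="top": crop(s,230,90,170,140,4.5,"pics/b_top.png")
    else: crop(s,180,150,250,170,3.2,"pics/b_scene.png")
E
```

```text
top (248.74864196777344, 206.1587371826172) (34.12056350708008, 35.30709457397461) [0.4622 0.3019 0.014 ]
scene (392.0155029296875, 282.47216796875) (41.62232971191406, 53.14593505859375) [0.4649 0.3026 0.014 ]
```

View pics/b_top.png

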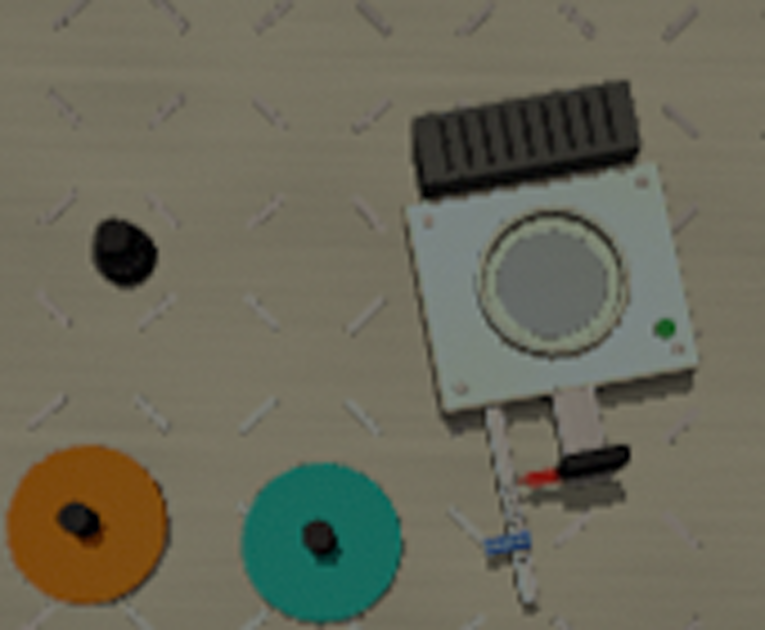

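View pics/b_scene.png

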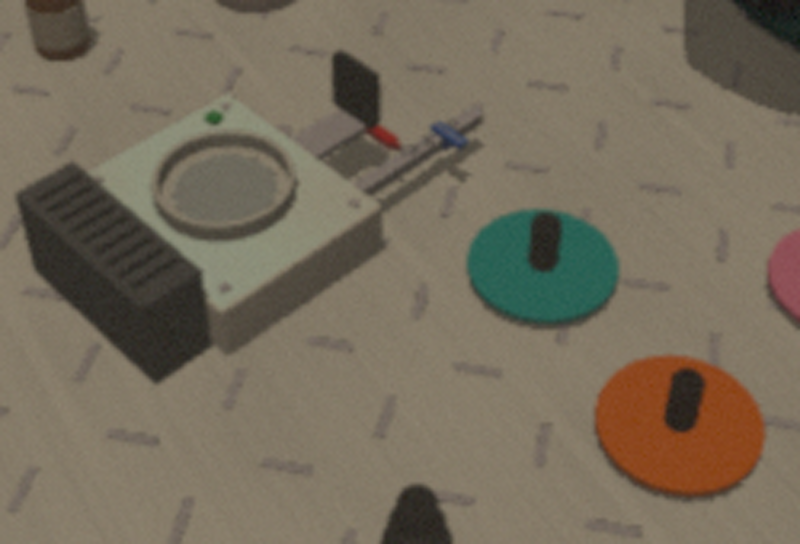

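```bash
python3 - <<'E'
from h import *
from bench import robot
t=robot.snapshot("top");s=robot.snapshot("scene")
ft=lambda x,y:(230+x/4.5-.4,90+y/4.5-.4); fs=lambda x,y:(180+x/3.2-.35,150+y/3.2-.35)
C=[onz(t,*ft(*p),.05)[:2] for p in [(405,205),(655,163),(697,365),(443,412)]]
C=np.array(C);print(C,C.mean(0))
for a,b in [(0,1),(3,2)]:
    d=C[a]-C[b];print("yaw from y edge",np.arctan2(-d[0],d[1]),np.linalg.norm(d))
for a,b in [(3,0),(2,1)]:
    d=C[b]-C[a];print("yaw from x edge",np.arctan2(d[1],d[0]),np.linalg.norm(d))
print("seat top",onz(t,*ft(552,282),.066),"scene",onz(s,*fs(225,182),.066))
# scene ring inner rim
print("grip top mid",onz(t,*ft(594,458),.098), "ptr", onz(t,*ft(525,480),.044),"idx",onz(t,*ft(508,543),.044))
print("scene ptr",onz(s,*fs(398,144),.044),"idx",onz(s,*fs(449,134),.044))
E
```

```text
[[ 0.6854  0.0845]
 [ 0.7188 -0.0881]
 [ 0.5764 -0.1166]
 [ 0.5403  0.0554]] [ 0.6302 -0.0162]
yaw from y edge 0.1911979992212299 0.1757977191132504
yaw from y edge 0.20662730146951352 0.17578913211531857
yaw from x edge 0.19801003545750223 0.1478935656270815
yaw from x edge 0.19793402742531407 0.145181231909551
seat top [ 0.6282 -0.0163  0.066 ] scene [ 0.6335 -0.0133  0.066 ]
grip top mid [ 0.5034 -0.042   0.098 ] ptr [ 0.4958 -0.0011  0.044 ] idx [0.4526 0.0098 0.044 ]
scene ptr [ 0.4928 -0.0033  0.044 ] idx [0.4531 0.0078 0.044 ]
```

```bash
cat >> h.py <<'E'
from scipy.spatial.transform import Rotation as Ro
def tool(o,target):
    R=Ro.from_euler("xyz",o["ee_rot"]).as_matrix();d=R.T@(np.array(target)-o["tool_pos"])
    print("t",o["time"],"pos",o["tool_pos"],"w",o["width"],"F",o["wrist_force"],"q6",o["joint_positions"][5],"y-axis",R[:,1],"shift",d,"jaw angle",np.degrees(np.arctan2(R[1,1],R[0,1])));return d
E
python3 - <<'E'
from h import *
from bench import robot
o=robot.get_obs();R=Ro.from_euler("xyz",o["ee_rot"]).as_matrix();print(R)
tool(o,[0.463,0.302,0.17])
tool(o,[0.463,0.302,0.019])
E
```

```text
[[-0.0001  0.3993 -0.9168]
 [ 0.0004 -0.9168 -0.3993]
 [-1.     -0.0005 -0.    ]]
t 0.35 pos [ 0.2196 -0.5041  0.1685] w 0.09379571624693753 F [-0.2928  0.1422 -0.3093] q6 -0.10309435389366235 y-axis [ 0.3993 -0.9168 -0.0005] shift [-0.0012 -0.6419 -0.5451] jaw angle -66.46292862329271
t 0.35 pos [ 0.2196 -0.5041  0.1685] w 0.09379571624693753 F [-0.2928  0.1422 -0.3093] q6 -0.10309435389366235 y-axis [ 0.3993 -0.9168 -0.0005] shift [ 0.1498 -0.6418 -0.5451] jaw angle -66.46292862329271
```

Call:
send_rows(
  increments=[
    [1,0,-0.03,-0.025,-0.12],
    [1,0,-0.06,-0.05,-0.24],
    [1,0,-0.09,-0.076,-0.36],
    [1,0,-0.12,-0.102,-0.48],
    [1,0,-0.15,-0.127,-0.6],
  ],
)

```text
time: 0.77
tool_pos: [0.2763, -0.3143, 0.1687]
ee_rot: [2.056, 1.57, -0.07]
wrist_force: [0.0, 0.1, 0.9]
width: 0.0938
```

```bash
python3 - <<'E'
from h import *
from bench import robot
o=robot.get_obs()
tool(o,[0.463,0.302,0.17])
E
```

```text
t 0.7667 pos [ 0.2763 -0.3143  0.1687] w 0.0937938376926912 F [0.0299 0.1243 0.9067] q6 -0.43063220412029307 y-axis [ 0.85   -0.5268  0.0003] shift [-0.0013 -0.166  -0.6222] jaw angle -31.7902277294714
```

Call:
send_rows(
  increments=[
    [1,0,-0.01,-0.038,-0.12],
    [1,0,-0.02,-0.076,-0.24],
    [1,0,-0.03,-0.114,-0.36],
    [1,0,-0.04,-0.152,-0.48],
    [1,0,-0.05,-0.19,-0.6],
  ],
)

```text
time: 1.18
tool_pos: [0.3348, -0.1267, 0.1691]
ee_rot: [1.064, 1.569, -0.461]
wrist_force: [0.5, -0.9, -0.7]
width: 0.0936
```

```bash
python3 - <<'E'
from h import *
from bench import robot
o=robot.get_obs()
tool(o,[0.463,0.302,0.17])
E
```

```text
t 1.1833 pos [ 0.3348 -0.1267  0.1691] w 0.09356242274372421 F [ 0.4981 -0.9069 -0.7274] q6 -0.5658126354809927 y-axis [0.999  0.0451 0.0013] shift [-0.001   0.1474 -0.4225] jaw angle 2.584548876845838
```

Call:
send_rows(
  increments=[
    [1,0,0.013,-0.038,-0.08],
    [1,0,0.026,-0.076,-0.15],
    [1,0,0.039,-0.114,-0.15],
    [1,0,0.052,-0.152,-0.15],
    [1,0,0.066,-0.19,-0.15],
  ],
)

```text
time: 1.6
tool_pos: [0.3932, 0.0661, 0.1692]
ee_rot: [1.207, 1.569, -0.173]
wrist_force: [0.2, -0.2, 0.4]
width: 0.0941
```

```bash
python3 - <<'E'
from h import *
from bench import robot
o=robot.get_obs()
tool(o,[0.463,0.302,0.17])
E
```

```text
t 1.6 pos [0.3932 0.0661 0.1692] w 0.09406986997274869 F [ 0.1688 -0.1866  0.4384] q6 -0.16591110694922767 y-axis [0.9819 0.1892 0.0015] shift [-0.0007  0.1132 -0.2184] jaw angle 10.905240437332102
```

Call:
send_rows(
  increments=[
    [1,0,0.018,-0.036,0],
    [1,0,0.036,-0.072,0],
    [1,0,0.055,-0.108,0],
    [1,0,0.074,-0.144,0],
    [1,0,0.092,-0.178,0],
  ],
)

```text
time: 2.02
tool_pos: [0.4499, 0.2587, 0.1688]
ee_rot: [1.521, 1.57, 0.142]
wrist_force: [0.5, 0.5, 0.6]
width: 0.094
```

```bash
python3 - <<'E'
from h import *
from bench import robot
o=robot.get_obs()
tool(o,[0.463,0.302,0.17])
s=robot.snapshot("wrist");cv2.imwrite("pics/c_w.png",s["image"][:,:,::-1])
E
```

```text
t 2.0167 pos [0.4499 0.2587 0.1688] w 0.09395487837177402 F [0.5216 0.484  0.6336] q6 0.22153458439201104 y-axis [0.9818 0.1899 0.0005] shift [-0.0012  0.0211 -0.0401] jaw angle 10.94573633054378
```

View pics/c_w.png

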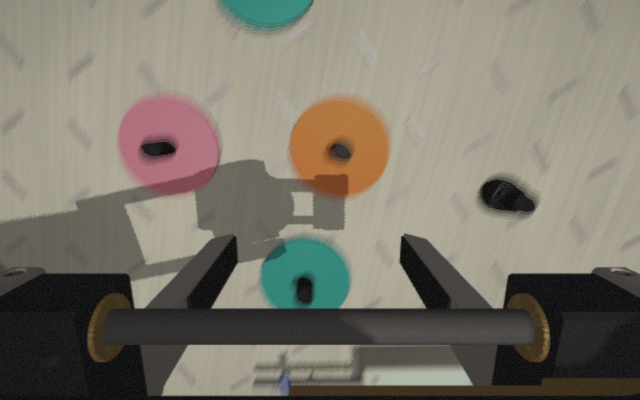

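The wrist view shows the orange cover at (340,147), with its knob ahead of the fingers. The near teal disc is at (305,275) and the pink one at (170,143). I'll refine the position from here, now that the arm is still.

```bash
python3 - <<'E'
from h import *
from bench import robot
for n in ("wrist","top","scene"):
    s=robot.snapshot(n)
    for k in blobs(s,(5,150,60),(18,255,255),300):
        if cv2.contourArea(k)>3000 and n=="scene": continue
        c,ax,a=cv2.fitEllipse(cv2.convexHull(k)); print(n,c,ax,onz(s,*c,.013))
E
```

```text
wrist (334.3518371582031, 158.2019805908203) (98.02706909179688, 98.56956481933594) [0.4632 0.3017 0.013 ]
scene (392.0197448730469, 282.65411376953125) (42.08805847167969, 53.03025436401367) [0.4646 0.3024 0.013 ]
```

Call:
send_rows(
  increments=[
    [1,0,0.007,-0.014,0],
    [1,0,0.014,-0.028,0],
    [1,0,0.018,-0.038,0],
    [1,0.03,0.018,-0.038,0],
    [1,0.06,0.018,-0.038,0],
  ],
)

```text
time: 2.63
tool_pos: [0.4623, 0.297, 0.1111]
ee_rot: [1.782, 1.564, 0.401]
wrist_force: [1.1, 0.8, -0.9]
width: 0.0938
```

```bash
python3 - <<'E'
from h import *
from bench import robot
robot.snapshot("wrist");s=robot.snapshot("wrist");cv2.imwrite("pics/d_w.png",s["image"][:,:,::-1])
o=robot.get_obs()
tool(o,[0.4635,0.302,0.021])
for k in blobs(s,(5,150,60),(18,255,255),300):
        c,ax,a=cv2.fitEllipse(cv2.convexHull(k)); print(c,ax,onz(s,*c,.013))
E
```

```text
t 2.7333 pos [0.4567 0.2939 0.1034] w 0.09410670828177377 F [-1.0105 -1.5475 -0.9646] q6 0.27912935734886446 y-axis [ 0.9822  0.1875 -0.0107] shift [ 0.0822  0.0091 -0.007 ] jaw angle 10.80928602472339
(325.35870361328125, 192.62501525878906) (114.49234771728516, 115.73086547851562) [0.4626 0.3026 0.013 ]
```

View pics/d_w.png

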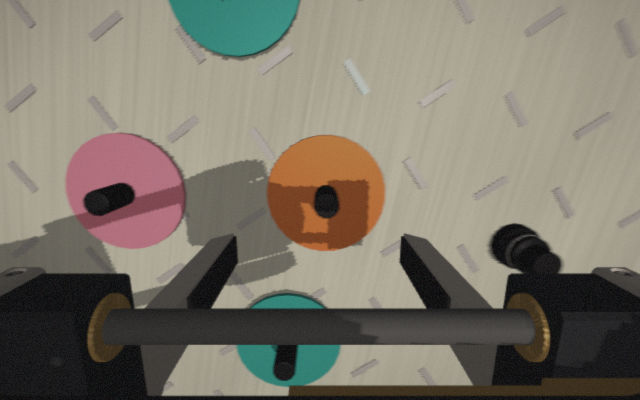

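Call:
send_rows(
  increments=[
    [1,0,0,0,0],
    [1,0,0,0,0],
  ],
)

```text
time: 2.9
tool_pos: [0.4613, 0.2967, 0.1109]
ee_rot: [1.784, 1.568, 0.402]
wrist_force: [0.1, 1.0, 1.2]
width: 0.0938
```

```bash
python3 - <<'E'
from h import *
from bench import robot
tool(robot.get_obs(),[0.463,0.302,0.021])
E
```

```text
t 2.9 pos [0.4613 0.2967 0.1109] w 0.09378746538867573 F [0.1114 0.9741 1.1763] q6 0.2792540824729662 y-axis [0.9822 0.1879 0.0029] shift [ 0.0899  0.0024 -0.0049] jaw angle 10.829045083068202
```

Call:
send_rows(
  increments=[
    [1,0,0.0025,-0.005,0],
    [1,0.03,0.0025,-0.005,0],
    [1,0.055,0.0025,-0.005,0],
    [1,0.075,0.0025,-0.005,0],
    [1,0.088,0.0025,-0.005,0],
  ],
)

```text
time: 3.32
tool_pos: [0.462, 0.3025, 0.0203]
ee_rot: [1.844, 1.57, 0.463]
wrist_force: [-0.2, -0.4, -0.4]
width: 0.0935
```

Call:
send_rows(
  increments=[
    [1,0,0,0,0],
    [1,0,0,0,0],
  ],
)

```text
time: 3.48
tool_pos: [0.4625, 0.3028, 0.0218]
ee_rot: [1.864, 1.569, 0.483]
wrist_force: [0.1, 0.5, 0.2]
width: 0.0942
```

```bash
python3 - <<'E'
from h import *
from bench import robot
tool(robot.get_obs(),[0.463,0.302,0.021])
s=robot.snapshot("wrist");cv2.imwrite("pics/e_w.png",s["image"][:,:,::-1])
E
```

```text
t 3.4833 pos [0.4625 0.3028 0.0218] w 0.09423773373288793 F [0.0574 0.5158 0.1568] q6 0.28698581018286523 y-axis [0.982  0.1889 0.0013] shift [0.0008 0.0003 0.0008] jaw angle 10.88874093862098
```

View pics/e_w.png

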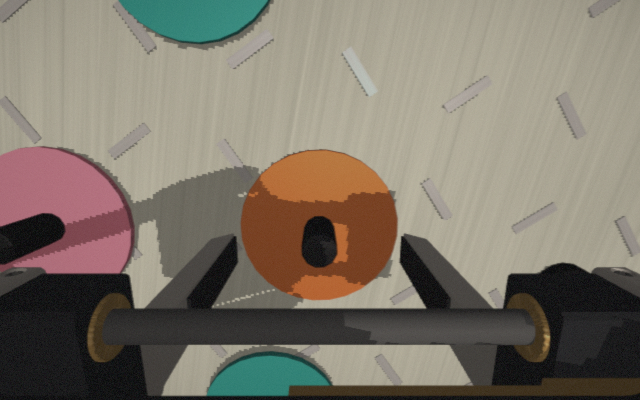

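The knob at (319,240) sits centred between the fingers, so I'll close on it.

Call:
send_rows(
  increments=[
    [-1,0,0,0,0],
    [-1,0,0,0,0],
    [-1,0,0,0,0],
    [-1,0,0,0,0],
    [-1,0,0,0,0],
  ],
)

```text
time: 3.95
tool_pos: [0.4621, 0.3024, 0.0212]
ee_rot: [1.761, 1.57, 0.38]
wrist_force: [-0.6, -0.3, 0.4]
width: 0.064
```

Call:
send_rows(
  increments=[
    [-1,0,0,0,0],
    [-1,0,0,0,0],
    [-1,0,0,0,0],
  ],
)

```text
time: 4.2
tool_pos: [0.4617, 0.3022, 0.0207]
ee_rot: [-0.849, 1.571, -2.23]
wrist_force: [-0.1, -0.4, 0.2]
width: 0.0439
```

Call:
send_rows(
  increments=[
    [-1,0,0,0,0],
    [-1,0,0,0,0],
    [-1,0,0,0,0],
    [-1,0,0,0,0],
    [-1,0,0,0,0],
  ],
)

```text
time: 4.62
tool_pos: [0.4618, 0.3022, 0.0207]
ee_rot: [-0.029, 1.571, -1.41]
wrist_force: [0.8, 0.3, 0.4]
width: 0.0108
```

Call:
send_rows(
  increments=[
    [-1,0,0,0,0],
    [-1,0,0,0,0],
  ],
)

```text
time: 4.78
tool_pos: [0.4619, 0.3022, 0.0208]
ee_rot: [0.548, 1.571, -0.833]
wrist_force: [0.2, -0.4, -0.4]
width: 0.0009
```

The fingers closed to nothing (0.9 mm), so the knob wasn't between the pads. I'll look before going on.

```bash
python3 - <<'E'
from h import *
from bench import robot
tool(robot.get_obs(),[0.463,0.302,0.021])
s=robot.snapshot("wrist");cv2.imwrite("pics/f_w.png",s["image"][:,:,::-1])
for k in blobs(s,(5,150,60),(18,255,255),300):
        c,ax,a=cv2.fitEllipse(cv2.convexHull(k)); print(c,ax,onz(s,*c,.013))
t=robot.snapshot("scene");crop(t,300,150,250,187,3.2,"pics/f_s.png")
t=robot.snapshot("top");crop(t,180,130,160,120,5,"pics/f_t.png")
o=robot.get_obs();p=o["tool_pos"];print(p,proj(s,p),s["world_from_camera"])
E
```

```text
t 4.7833 pos [0.4619 0.3022 0.0208] w 0.0009345713821119696 F [ 0.1568 -0.3863 -0.4026] q6 0.28687617156829115 y-axis [0.982  0.1888 0.0001] shift [-0.0002  0.0011  0.0005] jaw angle 10.884120939945452
(319.3509826660156, 224.51205444335938) (150.4252166748047, 155.86697387695312) [0.4635 0.3037 0.013 ]
[0.4618 0.3022 0.0207] [316.5558 229.3314] [[ 0.9821  0.1829  0.0458  0.4497]
 [ 0.1886 -0.9531 -0.2368  0.3712]
 [ 0.0004  0.2412 -0.9705  0.2372]
 [ 0.      0.      0.      1.    ]]
```

View pics/f_w.png

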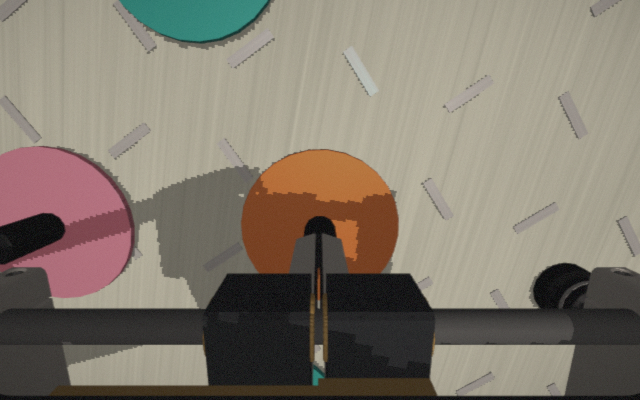

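View pics/f_s.png

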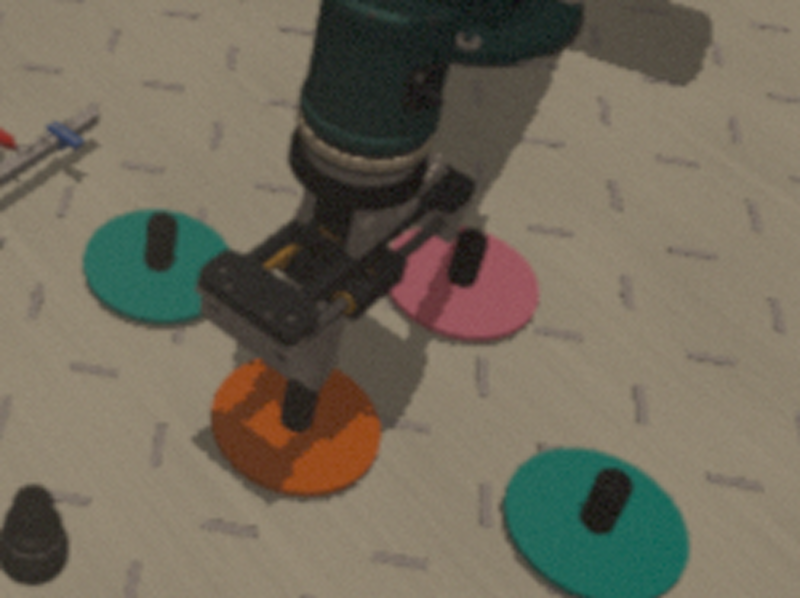

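View pics/f_t.png

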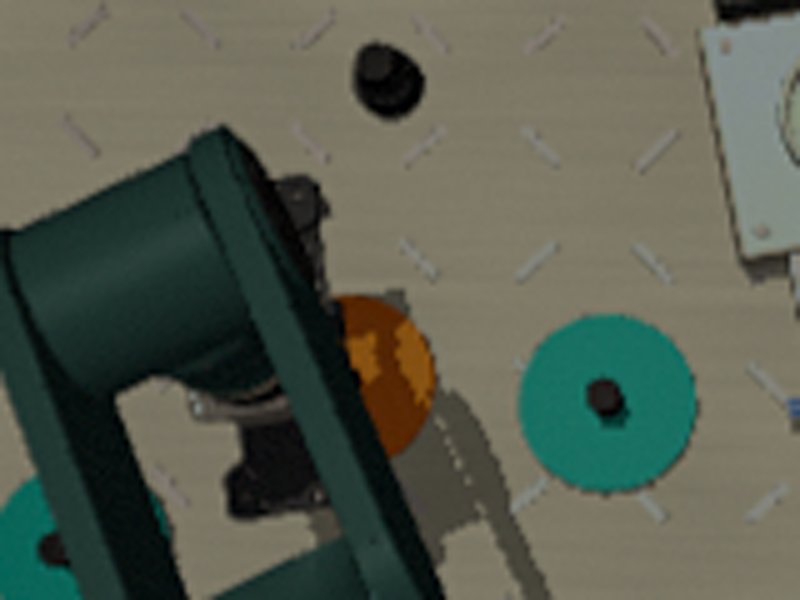

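```bash
python3 - <<'E'
from h import *
from bench import robot
w=robot.snapshot("wrist");s=robot.snapshot("scene")
for z in (0.0,.014,.021,.056,.07,.09):
    print(z,"scene",proj(s,[.462,.302,z]),"wrist",proj(w,[.462,.302,z]))
crop(s,350,220,90,80,7,"pics/g_s.png");crop(w,260,180,120,100,6,"pics/g_w.png")
print(proj(s,[.4635,.3025,.038]))
E
```

```text
0.0 scene [391.9927 285.7268] wrist [316.887  221.1387]
0.014 scene [392.8788 281.6998] wrist [316.8135 226.7686]
0.021 scene [393.3286 279.6555] wrist [316.7735 229.8364]
0.056 scene [395.6482 269.1133] wrist [316.531  248.4177]
0.07 scene [396.6103 264.7404] wrist [316.4082 257.8219]
0.09 scene [398.0207 258.3305] wrist [316.1967 274.0295]
[394.0459 275.0757]
```

View pics/g_s.png

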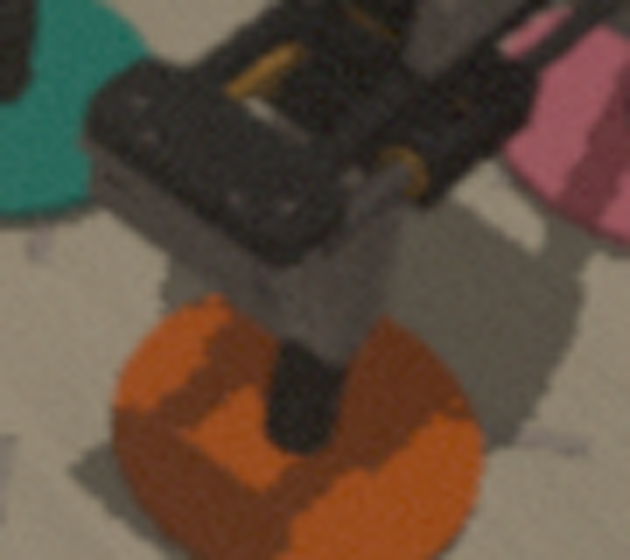

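View pics/g_w.png

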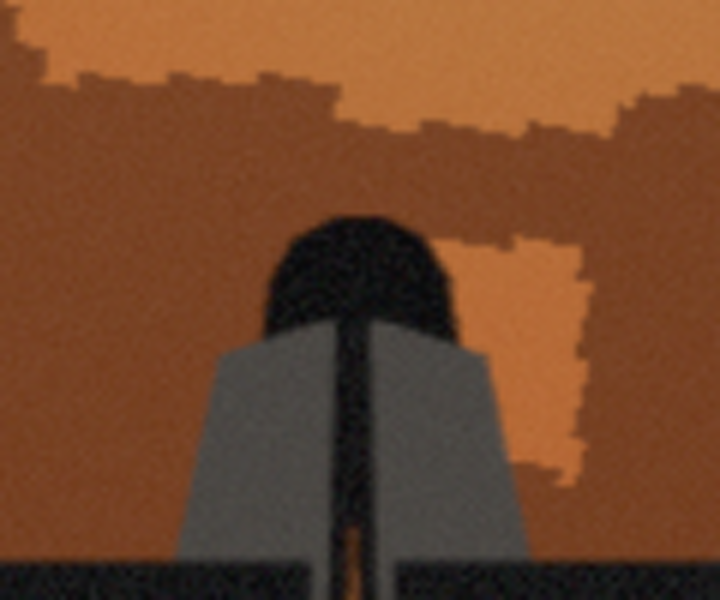

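```bash
python3 - <<'E'
from bench import robot
print(robot.tcp_to_grasp,[a for a in dir(robot) if a[0]!='_'])
E
```

```text
0.0188 ['IKError', 'close_job', 'get_obs', 'snapshot', 'tcp_to_grasp']
```

Call:
send_rows(
  increments=[
    [-1,-0.03,0,0,0],
    [-1,-0.06,0,0,0],
    [-1,-0.06,0,0,0],
    [-1,-0.06,0,0,0],
  ],
)

```text
time: 5.37
tool_pos: [0.4635, 0.3031, 0.0834]
ee_rot: [1.838, 1.565, 0.457]
wrist_force: [-0.2, 0.6, -0.3]
width: 0.0004
```

```bash
python3 - <<'E'
from h import *
from bench import robot
w=robot.snapshot("wrist");s=robot.snapshot("scene");t=robot.snapshot("top")
o=robot.get_obs();tool(o,[.4635,.3025,.021]);p=o["tool_pos"]
for dz in (0,.02,.037): print(dz,proj(s,p+[0,0,dz]),proj(w,p+[0,0,dz]),proj(t,p+[0,0,dz]))
crop(s,330,180,130,120,5,"pics/h_s.png");crop(w,220,150,200,120,4,"pics/h_w.png")
E
```

```text
t 5.5167 pos [0.4609 0.3018 0.0793] w 0.00037477400758815414 F [ 1.0673 -0.7433 -0.8358] q6 0.286865052419436 y-axis [ 0.982   0.1889 -0.0024] shift [ 0.0583  0.0028 -0.0003] jaw angle 10.886072730194208
0 [397.592  261.4811] [312.6381 228.7177] [244.2728 204.0943]
0.02 [399.0268 254.9788] [312.2973 238.2411] [242.7852 203.2787]
0.037 [400.2816 249.292 ] [311.9542 247.8257] [241.4759 202.5608]
```

View pics/h_s.png

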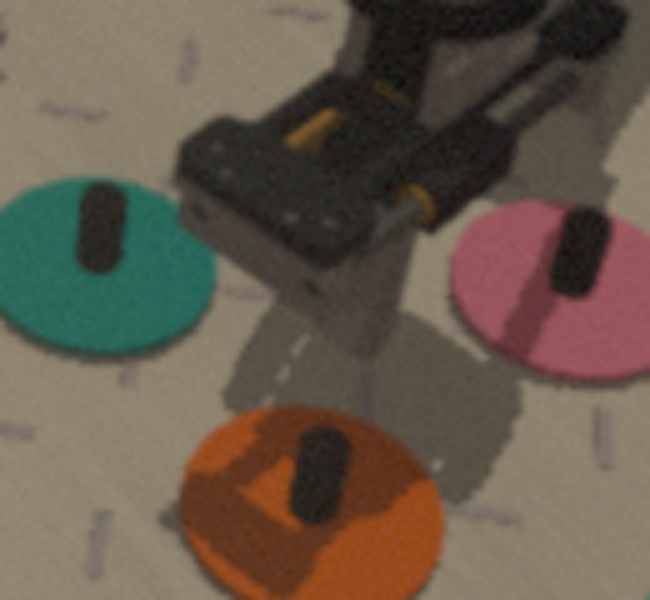

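View pics/h_w.png

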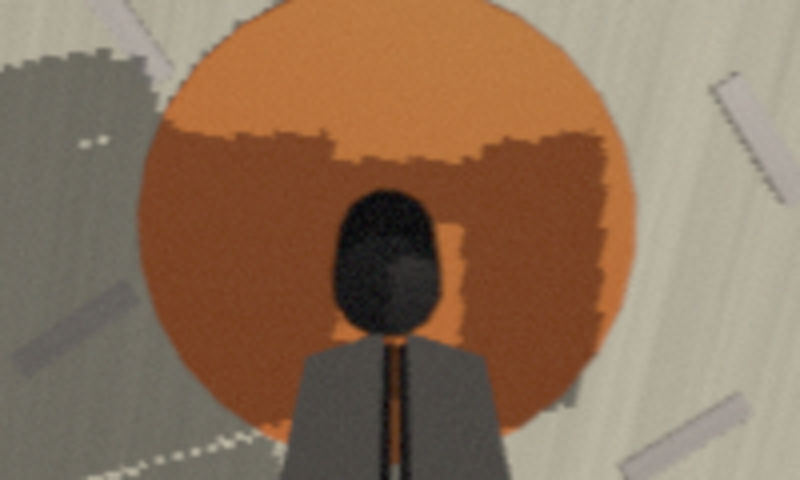

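```bash
python3 - <<'E'
from h import *
from bench import robot
w=robot.snapshot("wrist");s=robot.snapshot("scene")
o=robot.get_obs();print(o["tool_pos"])
print(two(w,(341.6,238.5),s,(403.8,251.4)))
crop(s,380,230,40,35,16,"pics/i_s.png")
E
```

```text
[0.4608 0.3017 0.079 ]
(array([0.4712, 0.3182, 0.1339]), np.float64(0.002752084094939228))
```

View pics/i_s.png

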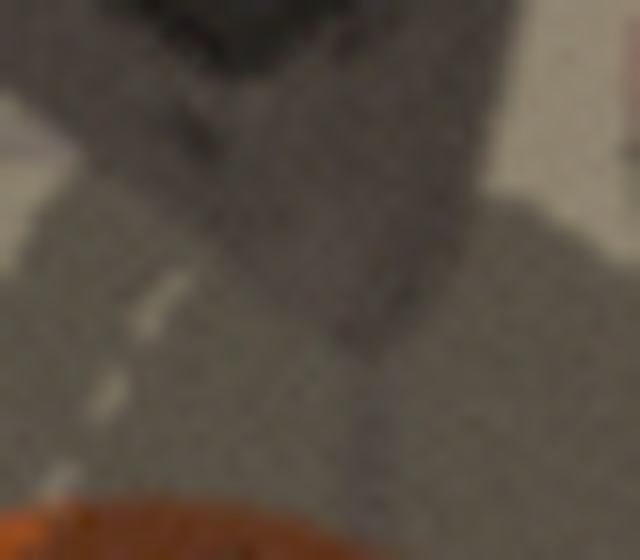

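The wrist view gives the fingertip depth: 94 mm spans 164 px, so the tips are 0.189 m deep. That puts the real tips about 37 mm above the reported TCP, so the fingers shut just above the knob. The lateral position agrees (0.463, 0.303). I'll open, then descend further in small, force-checked steps.

Call:
send_rows(
  increments=[
    [0.2,0,0,0,0],
    [0.2,0,0,0,0],
    [0.2,0,0,0,0],
    [0.2,0,0,0,0],
    [0.2,0,0,0,0],
  ],
)

```text
time: 6.03
tool_pos: [0.4618, 0.3022, 0.0807]
ee_rot: [-0.628, 1.571, -2.009]
wrist_force: [-0.1, 0.2, -0.7]
width: 0.0305
```

Call:
send_rows(
  increments=[
    [0.2,0,0,0,0],
    [0.2,0,0,0,0],
    [0.2,0,0,0,0],
    [0.2,0,0,0,0],
  ],
)

```text
time: 6.37
tool_pos: [0.4618, 0.3023, 0.0808]
ee_rot: [1.161, 1.571, -0.219]
wrist_force: [0.7, 0.4, 0.5]
width: 0.0553
```

```bash
python3 - <<'E'
from h import *
from bench import robot
o=robot.get_obs();tool(o,[.4632,.3025,-.016])
w=robot.snapshot("wrist")
cv2.imwrite("pics/j_w.png",w["image"][:,:,::-1])
E
```

```text
t 6.3667 pos [0.4618 0.3023 0.0808] w 0.0552910480850423 F [0.7211 0.4421 0.5052] q6 0.2868715995281522 y-axis [0.982  0.1889 0.0001] shift [0.0968 0.0014 0.    ] jaw angle 10.886133017416569
```

View pics/j_w.png

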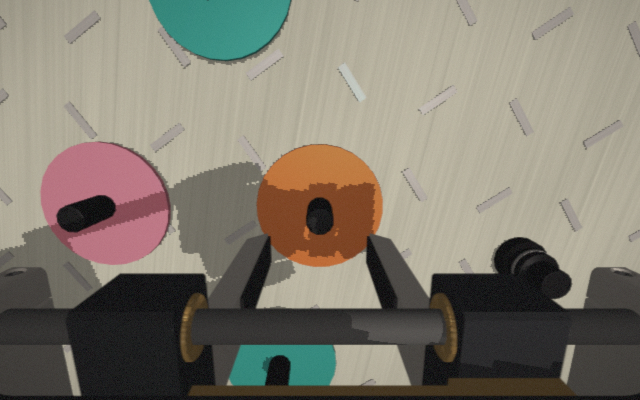

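Call:
send_rows(
  increments=[
    [0.2,0.03,0.001,0,0],
    [0.2,0.055,0.001,0,0],
    [0.2,0.07,0.001,0,0],
    [0.2,0.08,0.001,0,0],
  ],
)

```text
time: 6.75
tool_pos: [0.4613, 0.3017, -0.0018]
ee_rot: [-1.264, 1.567, -2.645]
wrist_force: [-0.5, 0.7, -0.9]
width: 0.0562
```

Call:
send_rows(
  increments=[
    [0.2,0.004,0,0,0],
    [0.2,0.008,0,0,0],
    [0.2,0.012,0,0,0],
    [0.2,0.015,0,0,0],
  ],
)

```text
time: 7.08
tool_pos: [0.4637, 0.3029, -0.0134]
ee_rot: [1.809, 1.569, 0.428]
wrist_force: [0.4, 0.6, 0.2]
width: 0.0563
```

```bash
python3 - <<'E'
from h import *
from bench import robot
w=robot.snapshot("wrist");s=robot.snapshot("scene")
o=robot.get_obs();tool(o,[.4632,.3025,-.016])
cv2.imwrite("pics/k_w.png",w["image"][:,:,::-1])
crop(s,330,180,130,120,5,"pics/k_s.png")
E
```

```text
t 7.1833 pos [ 0.4631  0.3026 -0.014 ] w 0.056714057007954184 F [ 0.346  -0.4772 -1.1672] q6 0.2863372114270628 y-axis [0.982  0.1889 0.0006] shift [0.002  0.0001 0.0001] jaw angle 10.886748068386954
```

View pics/k_w.png

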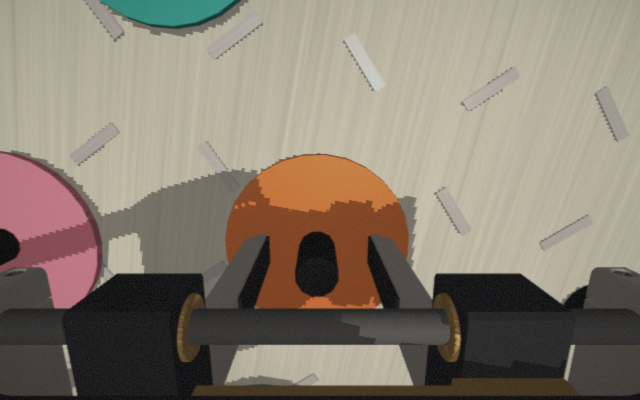

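View pics/k_s.png

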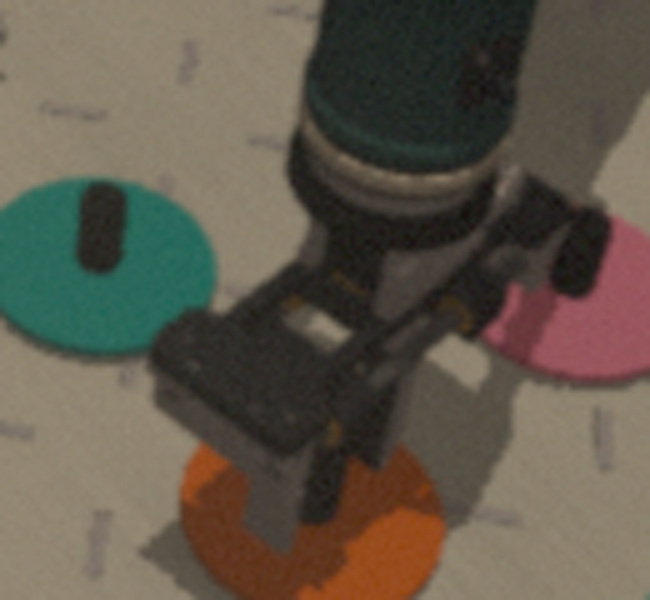

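The reported z is now −14 mm, below the table, with no contact. That confirms the offset, and both views show the fingers astride the knob. Closing.

Call:
send_rows(
  increments=[
    [-1,0,0,0,0],
    [-1,0,0,0,0],
    [-1,0,0,0,0],
    [-1,0,0,0,0],
    [-1,0,0,0,0],
  ],
)

```text
time: 7.6
tool_pos: [0.463, 0.3025, -0.014]
ee_rot: [1.679, 1.57, 0.298]
wrist_force: [-0.0, 0.1, -0.3]
width: 0.0268
```

Call:
send_rows(
  increments=[
    [-1,0,0,0,0],
    [-1,0,0,0,0],
    [-1,0,0,0,0],
  ],
)

```text
time: 7.85
tool_pos: [0.4628, 0.3025, -0.0141]
ee_rot: [0.933, 1.571, -0.448]
wrist_force: [0.2, 0.6, 0.7]
width: 0.0213
```

```bash
python3 - <<'E'
from h import *
from bench import robot
w=robot.snapshot("wrist")
o=robot.get_obs();tool(o,[.4632,.3025,-.016])
cv2.imwrite("pics/l_w.png",w["image"][:,:,::-1])
E
```

```text
t 7.9 pos [ 0.4628  0.3025 -0.0141] w 0.02133545083995922 F [-0.883  -0.0248  1.1695] q6 0.2863391195985012 y-axis [0.982  0.1889 0.0001] shift [0.0019 0.0004 0.    ] jaw angle 10.888163278092085
```

View pics/l_w.png

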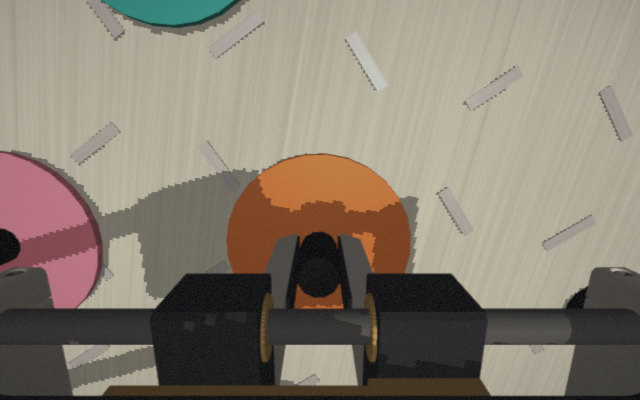

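Gripped at 21.3 mm. Lifting.

Call:
send_rows(
  increments=[
    [-1,-0.015,0,0,0],
    [-1,-0.04,0,0,0],
    [-1,-0.07,0,0,0],
    [-1,-0.1,0,0,0],
    [-1,-0.12,0,0,0],
  ],
)

```text
time: 8.32
tool_pos: [0.4634, 0.3028, 0.1081]
ee_rot: [1.822, 1.568, 0.441]
wrist_force: [0.3, 0.9, -2.7]
width: 0.0216
```

Call:
send_rows(
  increments=[
    [-1,0,0,0,0],
    [-1,0,0,0,0],
    [-1,0,0,0,0],
  ],
)

```text
time: 8.57
tool_pos: [0.4615, 0.3018, 0.1033]
ee_rot: [-1.258, 1.567, -2.639]
wrist_force: [-0.3, 0.5, -2.6]
width: 0.0216
```

```bash
python3 - <<'E'
from h import *
from bench import robot
o=robot.get_obs();tool(o,[.630,-.015,o["tool_pos"][2]])
w=robot.snapshot("wrist");s=robot.snapshot("scene");t=robot.snapshot("top")
cv2.imwrite("pics/m_w.png",w["image"][:,:,::-1])
crop(s,170,120,300,190,2.6,"pics/m_s.png")
crop(t,320,90,90,140,4,"pics/m_t.png")
E
```

```text
t 8.5667 pos [0.4615 0.3018 0.1033] w 0.02161287468178482 F [-0.2951  0.5414 -2.6084] q6 0.28629574147981585 y-axis [ 0.982   0.1889 -0.0038] shift [0.     0.1056 0.3429] jaw angle 10.888777390199142
```

View pics/m_w.png

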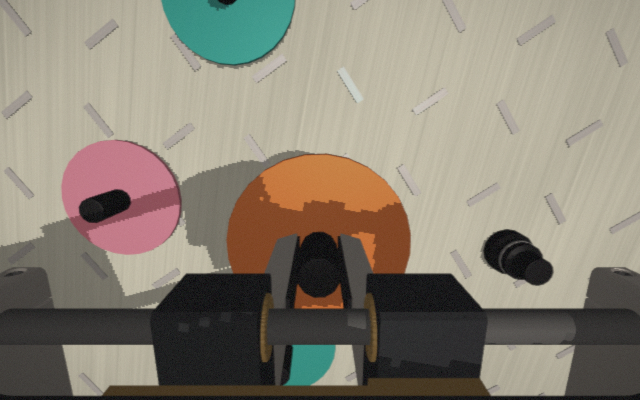

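View pics/m_s.png

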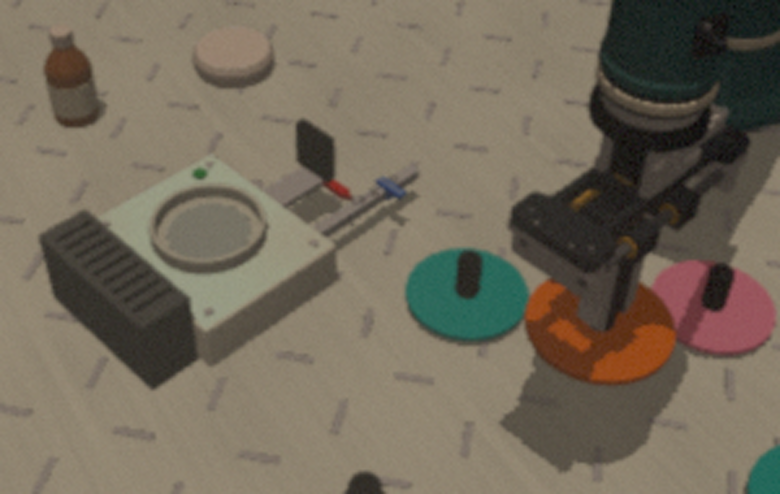

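```bash
python3 - <<'E'
from h import *
from bench import robot
for n,(x,y,w,h) in (("top",(325,125,55,55)),("scene",(220,180,60,55))):
    s=robot.snapshot(n);im=cv2.resize(s["image"][y:y+h,x:x+w,::-1],None,fx=10,fy=10,interpolation=cv2.INTER_CUBIC)
    cv2.imwrite(f"pics/n_{n}.png",im)
E
```

```text
(no output)
```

View pics/n_top.png

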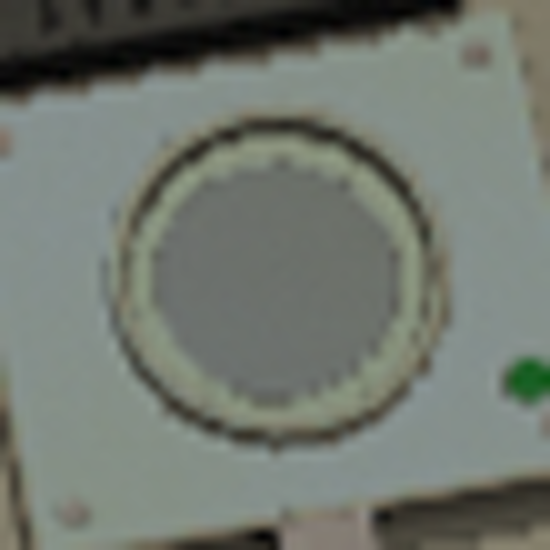

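View pics/n_scene.png

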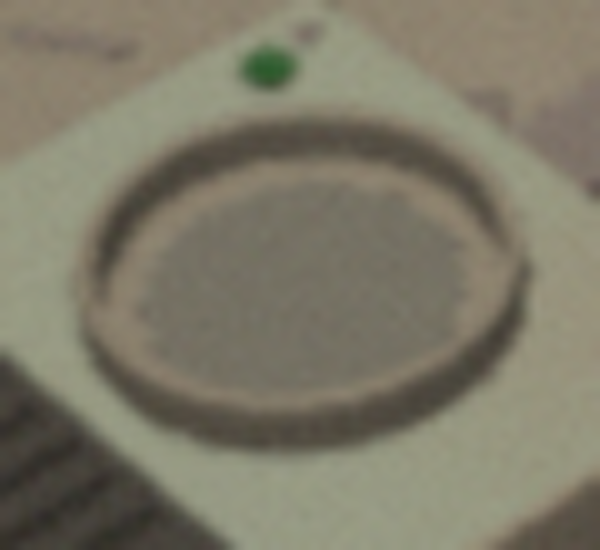

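```bash
python3 - <<'E'
from h import *
from bench import robot
t=robot.snapshot("top");s=robot.snapshot("scene")
print(onz(t,352.4,152.5,.066),onz(s,249.7,205.5,.066))
# predicted outer ellipse extents for candidate centres
a=np.linspace(0,2*np.pi,90)
for c in ([.6305,-.015],[.628,-.016],[.633,-.0135]):
  for n,S,x0,y0 in(("t",t,325,125),("s",s,220,180)):
    for r in (.052,.047):
      P=np.array([proj(S,[c[0]+r*np.cos(q),c[1]+r*np.sin(q),.066]) for q in a]);P=(P-[x0,y0]+.5)*10
      print(c,n,r,P.min(0),P.max(0))
E
```

```text
[ 0.6275 -0.0168  0.066 ] [ 0.6324 -0.0167  0.066 ]
[0.6305, -0.015] t 0.052 [102.4788 105.4119] [444.5106 437.5642]
[0.6305, -0.015] t 0.047 [118.8918 121.1726] [428.0395 421.3841]
[0.6305, -0.015] s 0.052 [ 85.0037 113.2175] [538.5296 420.9021]
[0.6305, -0.015] s 0.047 [107.0515 126.9798] [516.8888 405.0056]
[0.628, -0.016] t 0.052 [105.6275 113.3491] [447.7831 445.7272]
[0.628, -0.016] t 0.047 [122.0465 129.1204] [431.3061 429.5361]
[0.628, -0.016] s 0.052 [ 93.1762 107.2729] [545.89   413.9692]
[0.628, -0.016] s 0.047 [115.1827 120.9926] [524.2862 398.1257]
[0.633, -0.0135] t 0.052 [97.691  97.4506] [439.5936 429.3741]
[0.633, -0.0135] t 0.047 [114.0978 113.2005] [423.1287 413.2054]
[0.633, -0.0135] s 0.052 [ 77.7237 120.3488] [532.1927 429.2155]
[0.633, -0.0135] s 0.047 [ 99.8192 134.162 ] [510.5085 413.2557]
```

Call:
send_rows(
  increments=[
    [-1,0,0.006,0.02,0],
    [-1,0,0.017,0.054,0],
    [-1,0,0.028,0.09,0],
    [-1,0,0.039,0.126,0],
    [-1,0,0.05,0.162,0],
  ],
)

```text
time: 9.33
tool_pos: [0.543, 0.1515, 0.1056]
ee_rot: [0.788, 1.571, -0.592]
wrist_force: [0.5, -0.6, -1.6]
width: 0.021
```

Call:
send_rows(
  increments=[
    [-1,0,0.011,0.036,0],
    [-1,0,0.022,0.072,0],
    [-1,0,0.033,0.108,0],
    [-1,0,0.043,0.142,0],
    [-1,0,0.053,0.175,0],
  ],
)

```text
time: 9.75
tool_pos: [0.6282, -0.011, 0.1055]
ee_rot: [-1.376, 1.571, -2.757]
wrist_force: [0.3, 0.2, -2.3]
width: 0.0215
```

Call:
send_rows(
  increments=[
    [-1,0,0,0,0],
    [-1,0,0,0,0],
    [-1,0,0,0,0],
    [-1,0,0,0,0],
  ],
)

```text
time: 10.08
tool_pos: [0.6271, -0.0078, 0.1056]
ee_rot: [-2.462, 1.57, 2.442]
wrist_force: [-0.6, 0.3, -2.2]
width: 0.0218
```

```bash
python3 - <<'E'
from h import *
from bench import robot
o=robot.get_obs();tool(o,[.6295,-.016,.067])
w=robot.snapshot("wrist")
cv2.imwrite("pics/o_w.png",w["image"][:,:,::-1])
E
```

```text
t 10.0833 pos [ 0.6271 -0.0078  0.1056] w 0.021790738468003 F [-0.6351  0.2635 -2.1525] q6 -0.29435605718536106 y-axis [ 0.9818  0.1901 -0.0005] shift [0.0386 0.0008 0.0085] jaw angle 10.958884533534526
```

View pics/o_w.png

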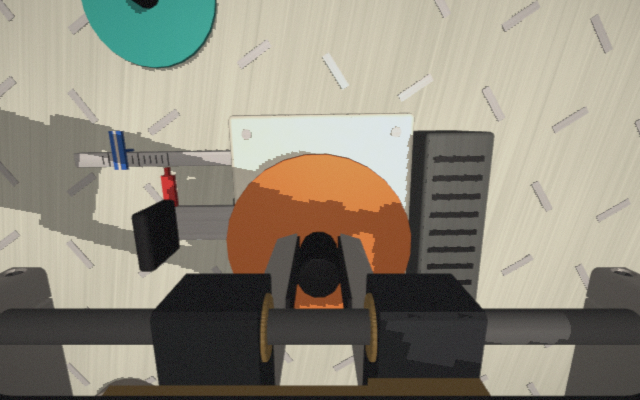

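The wrist view shows the box's left corners at (231,116) and (411,115). The pointer is at about (168,172) and the index at (119,150). I'll use these to refine the unit's position.

```bash
python3 - <<'E'
from h import *
from bench import robot
w=robot.snapshot("wrist");o=robot.get_obs()
print(o["tool_pos"])
im=cv2.cvtColor(w["image"],cv2.COLOR_RGB2GRAY)
crop(w,215,100,70,60,9,"pics/p1.png");crop(w,375,100,70,60,9,"pics/p2.png");crop(w,70,115,120,80,6,"pics/p3.png")
E
```

```text
[ 0.6272 -0.0076  0.1059]
```

View pics/p1.png

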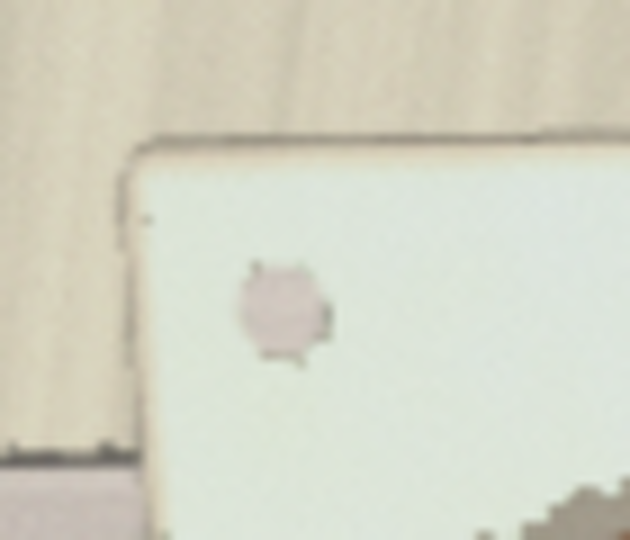

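View pics/p2.png

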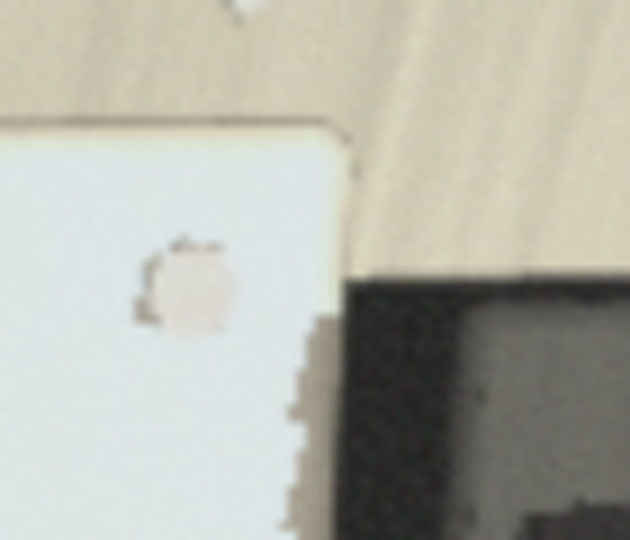

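View pics/p3.png

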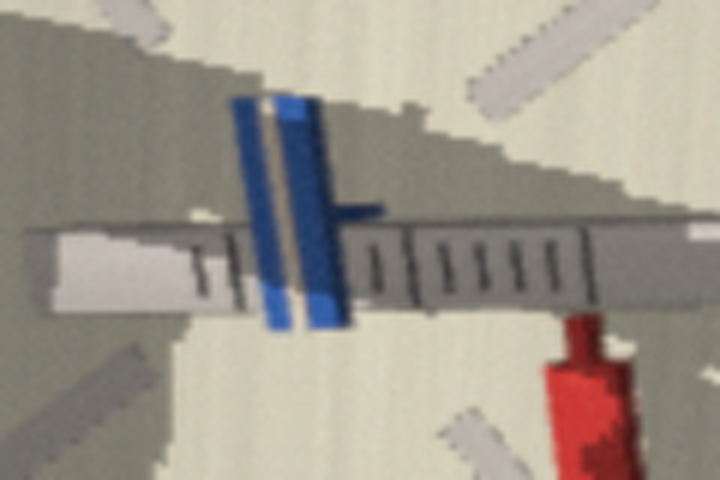

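```bash
python3 - <<'E'
from h import *
from bench import robot
w=robot.snapshot("wrist")
A=onz(w,229.0,115.9,.05)[:2];B=onz(w,413.1,113.4,.05)[:2]
d=B-A;yaw=np.arctan2(d[1],d[0]);print(A,B,np.linalg.norm(d),yaw,np.degrees(yaw))
x=d/np.linalg.norm(d);y=np.array([-x[1],x[0]])
O=(A+B)/2-y*.09;print("unit origin",O)
for nm,u,v in (("idx",116.8,150.4),("ptr",166.8,167)):
  for z in (.042,.044,.048):
    p=onz(w,u,v,z)[:2]-O;print(nm,z,p@x,p@y)
E
```

```text
[0.5441 0.0542] [0.6873 0.084 ] 0.14631351420248603 0.20475112262228118 11.731375176822304
unit origin [ 0.634 -0.019]
idx 0.042 -0.17152359075022294 0.06355800429051074
idx 0.044 -0.17031726521720972 0.06369301582427953
idx 0.048 -0.16790461415118327 0.06396303889181712
ptr 0.042 -0.13131228316178675 0.04909261132907409
ptr 0.044 -0.1303927136861132 0.04933077889785537
ptr 0.048 -0.12855357473476617 0.04980711403541797
```

Call:
send_rows(
  increments=[
    [-1,0.015,0.001,0.003,0],
    [-1,0.026,0.002,0.009,0],
    [-1,0.026,0.002,0.009,0],
    [-1,0.026,0.002,0.009,0],
  ],
)

```text
time: 10.57
tool_pos: [0.6301, -0.0173, 0.0783]
ee_rot: [-1.872, 1.568, 3.03]
wrist_force: [0.0, 0.2, -1.0]
width: 0.0216
```

```bash
python3 - <<'E'
from h import *
from bench import robot
o=robot.get_obs();tool(o,[.631,-.0165,.067])
for n,(x,y,w,h) in (("top",(300,90,110,110)),("scene",(180,130,130,110))):
    s=robot.snapshot(n);crop(s,x,y,w,h,6 if n=="scene" else 5.4,f"pics/q_{n}.png")
o=robot.get_obs();print(o["tool_pos"])
E
```

```text
t 10.5667 pos [ 0.6301 -0.0173  0.0783] w 0.021567082078615598 F [ 0.044   0.1705 -0.9732] q6 -0.30734712858824803 y-axis [ 0.982   0.1889 -0.0031] shift [ 0.0113  0.001  -0.0006] jaw angle 10.889035909399901
[ 0.6313 -0.0173  0.08  ]
```

View pics/q_top.png

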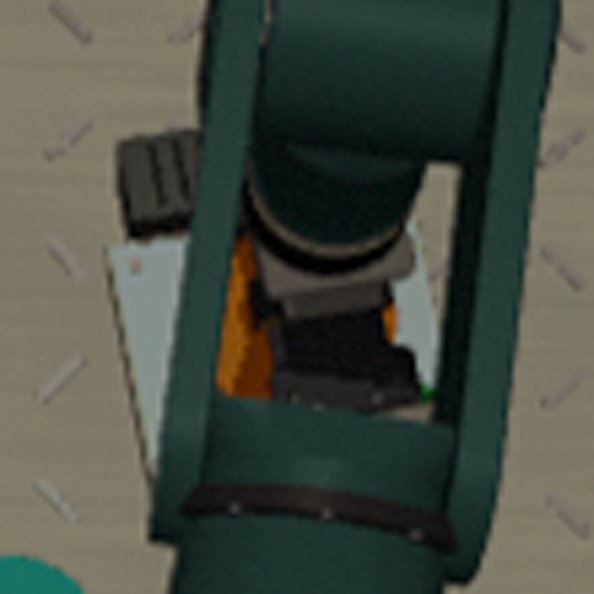

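View pics/q_scene.png

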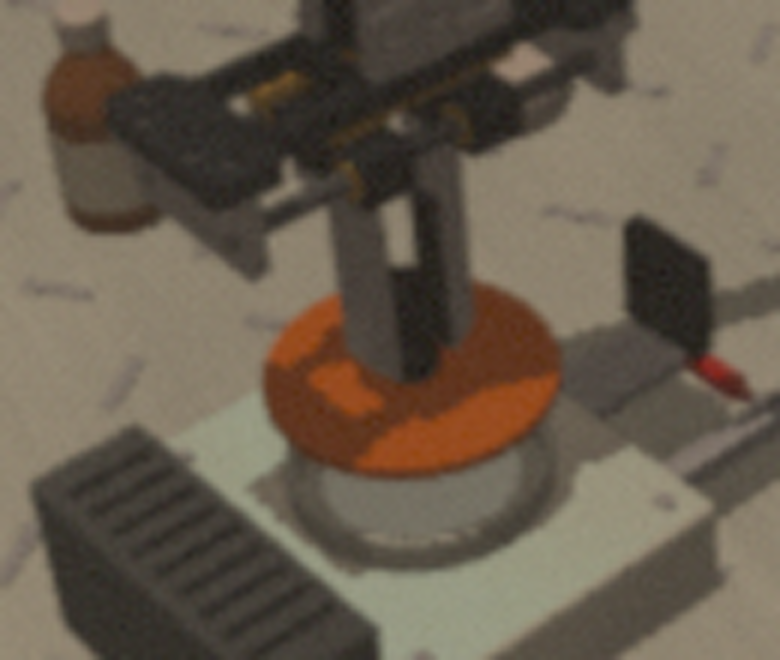

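```bash
python3 - <<'E'
from h import *
from bench import robot
for n in ("scene","wrist"):
    s=robot.snapshot(n);o=robot.get_obs();p=o["tool_pos"];print(p)
    z=p[2]+.0141+.0135
    for k in blobs(s,(5,130,40),(18,255,255),200):
        if n=="scene" and cv2.contourArea(k)>3000: continue
        h=cv2.convexHull(k);c,ax,a=cv2.fitEllipse(h);print(n,c,ax,onz(s,*c,z)-p)
E
```

```text
[ 0.6316 -0.0174  0.0805]
scene (247.7864532470703, 192.09487915039062) (33.07855224609375, 49.23373031616211) [0.0019 0.001  0.0276]
[ 0.6317 -0.0173  0.0807]
wrist (318.490234375, 303.4636535644531) (49.241798400878906, 79.2148208618164) [ 0.0087 -0.0394  0.0276]
wrist (318.1625061035156, 240.71701049804688) (174.34315490722656, 182.7042694091797) [0.0006 0.0019 0.0276]
```

Call:
send_rows(
  increments=[
    [-1,0.01,-0.0005,0,0],
    [-1,0.02,-0.0005,0,0],
    [-1,0.026,-0.0005,0,0],
    [-1,0.026,-0.0005,0,0],
    [-1,0.026,-0.0005,0,0],
  ],
)

```text
time: 11.18
tool_pos: [0.6299, -0.0175, 0.0523]
ee_rot: [-1.851, 1.568, 3.051]
wrist_force: [-0.3, 0.9, -2.1]
width: 0.0213
```

```bash
python3 - <<'E'
from h import *
from bench import robot
s=robot.snapshot("scene");crop(s,190,150,110,90,7,"pics/r_s.png")
w=robot.snapshot("wrist");cv2.imwrite("pics/r_w.png",w["image"][:,:,::-1])
o=robot.get_obs();tool(o,[.631,-.0172,.0439])
E
```

```text
t 11.2833 pos [ 0.6309 -0.0176  0.0538] w 0.0215512780973233 F [-0.077  -0.1171 -2.5501] q6 -0.3076226394040187 y-axis [0.982  0.1888 0.0001] shift [ 0.0099  0.0002 -0.0004] jaw angle 10.885389045358304
```

View pics/r_s.png

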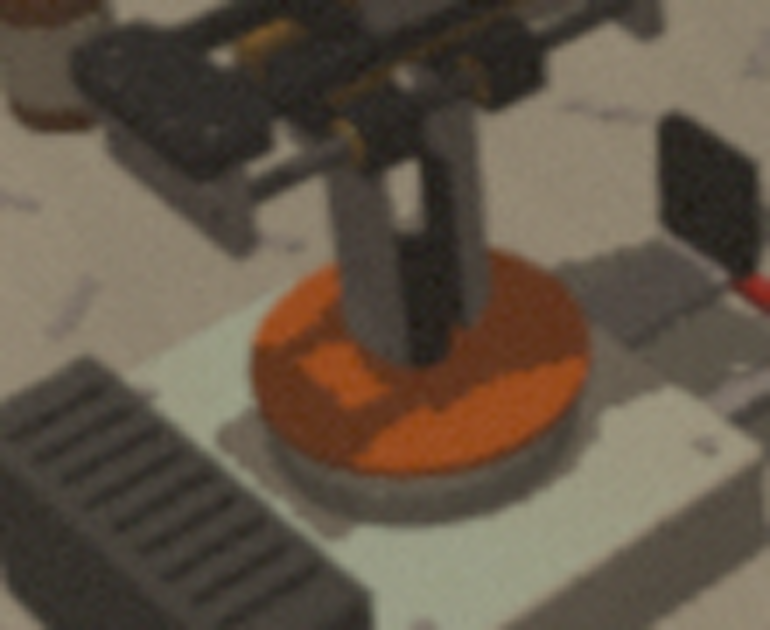

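View pics/r_w.png

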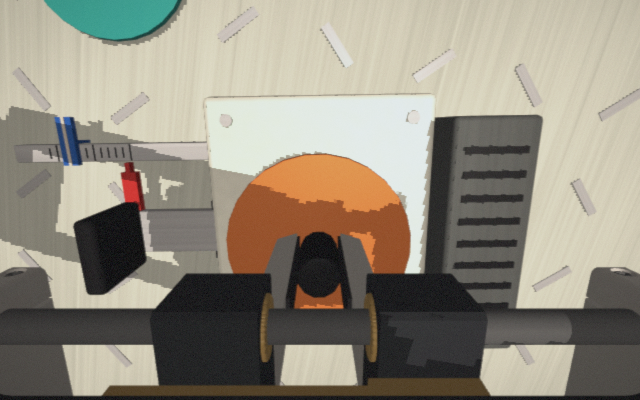

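Call:
send_rows(
  increments=[
    [-1,0.002,0.0005,0,0],
    [-1,0.004,0.0005,0,0],
    [-1,0.006,0.0005,0,0],
    [-1,0.006,0.0005,0,0],
  ],
)

```text
time: 11.62
tool_pos: [0.631, -0.0175, 0.0473]
ee_rot: [-1.766, 1.57, 3.136]
wrist_force: [0.6, 0.5, -2.3]
width: 0.0216
```

Call:
send_rows(
  increments=[
    [-1,0.002,0,0,0],
    [-1,0.003,0,0,0],
    [-1,0.003,0,0,0],
  ],
)

```text
time: 11.87
tool_pos: [0.631, -0.0175, 0.0444]
ee_rot: [-1.736, 1.57, -3.116]
wrist_force: [0.4, -0.3, -1.3]
width: 0.0216
```

```bash
python3 - <<'E'
from h import *
from bench import robot
s=robot.snapshot("scene");crop(s,190,150,110,90,7,"pics/s_s.png")
o=robot.get_obs();tool(o,[.631,-.0172,.0439]);print(o["wrist_torque"])
E
```

```text
t 11.9167 pos [ 0.6311 -0.0175  0.0445] w 0.020961038867422427 F [-0.1701  0.7508 -2.6642] q6 -0.30738585095944193 y-axis [ 0.982   0.1889 -0.0004] shift [ 0.0006 -0.     -0.0003] jaw angle 10.885719897558268
[-0.0183 -0.0559 -0.0246]
```

View pics/s_s.png

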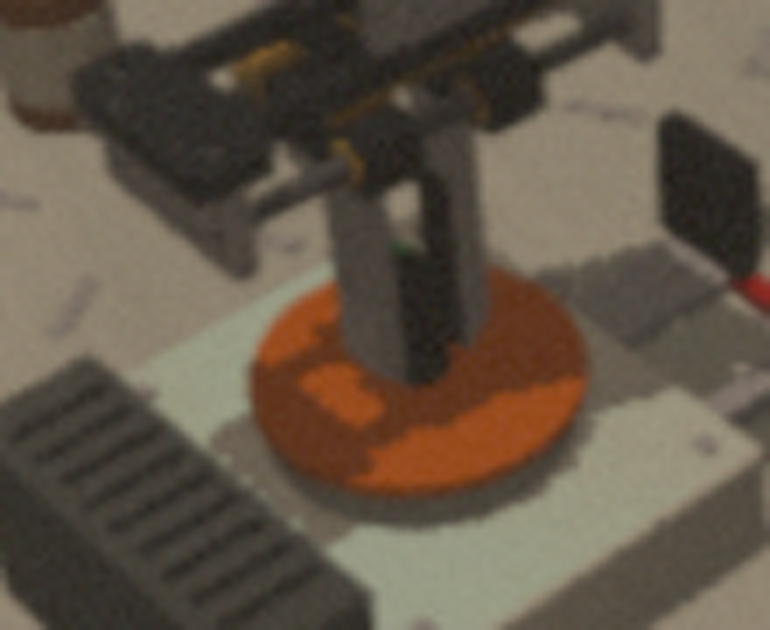

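The plug is about 7 mm into the ring with no side force. I'll lower until the rim takes the weight.

Call:
send_rows(
  increments=[
    [-1,0.0005,0,0,0],
    [-1,0.001,0,0,0],
    [-1,0.001,0,0,0],
  ],
)

```text
time: 12.17
tool_pos: [0.6314, -0.0175, 0.0439]
ee_rot: [1.098, 1.57, -0.282]
wrist_force: [0.5, 0.2, -1.8]
width: 0.0214
```

Call:
send_rows(
  increments=[
    [-1,0.0005,0,0,0],
    [-1,0.001,0,0,0],
    [-1,0.001,0,0,0],
  ],
)

```text
time: 12.42
tool_pos: [0.6314, -0.0175, 0.0439]
ee_rot: [1.077, 1.57, -0.304]
wrist_force: [-1.6, 0.4, 3.3]
width: 0.0216
```

The rim contact came at reported z 0.0439, exactly the predicted home height, with the force going from −2.5 to +3.3 N. Releasing.

Call:
send_rows(
  increments=[
    [0,0,0,0,0],
    [0,0,0,0,0],
    [0,0,0,0,0],
    [0,0,0,0,0],
    [0,0,0,0,0],
  ],
)

```text
time: 12.83
tool_pos: [0.6313, -0.0175, 0.0425]
ee_rot: [-0.628, 1.571, -2.009]
wrist_force: [-0.0, 0.1, -0.8]
width: 0.0468
```

Call:
send_rows(
  increments=[
    [0,-0.01,0,0,0],
    [0,-0.035,0,0,0],
    [0,-0.065,0,0,0],
    [0,-0.095,0,0,0],
    [0,-0.1,0,0,0],
  ],
)

```text
time: 13.25
tool_pos: [0.6346, -0.0178, 0.1508]
ee_rot: [1.264, 1.559, -0.117]
wrist_force: [0.7, 0.5, 1.1]
width: 0.0472
```

```bash
python3 - <<'E'
from h import *
from bench import robot
s=robot.snapshot("scene");crop(s,180,140,170,120,4.6,"pics/t_s.png")
w=robot.snapshot("wrist");cv2.imwrite("pics/t_w.png",w["image"][:,:,::-1])
o=robot.get_obs();tool(o,[.631,-.0172,.14])
h=[k for k in blobs(s,(5,130,40),(18,255,255),200) if cv2.contourArea(k)<3000]
for k in h:
    c,ax,a=cv2.fitEllipse(cv2.convexHull(k));print(c,onz(s,*c,.0715))
E
```

```text
t 13.35 pos [ 0.633  -0.0177  0.1463] w 0.04687328524584638 F [-0.3477 -0.426  -0.36  ] q6 -0.3073566668710347 y-axis [0.982  0.1889 0.0061] shift [ 0.0063 -0.0019 -0.0008] jaw angle 10.887073509103733
(249.29891967773438, 204.00209045410156) [ 0.6332 -0.0162  0.0715]
(466.1679992675781, 12.04236125946045) [-0.7641 -0.6407  0.0715]
```

View pics/t_s.png

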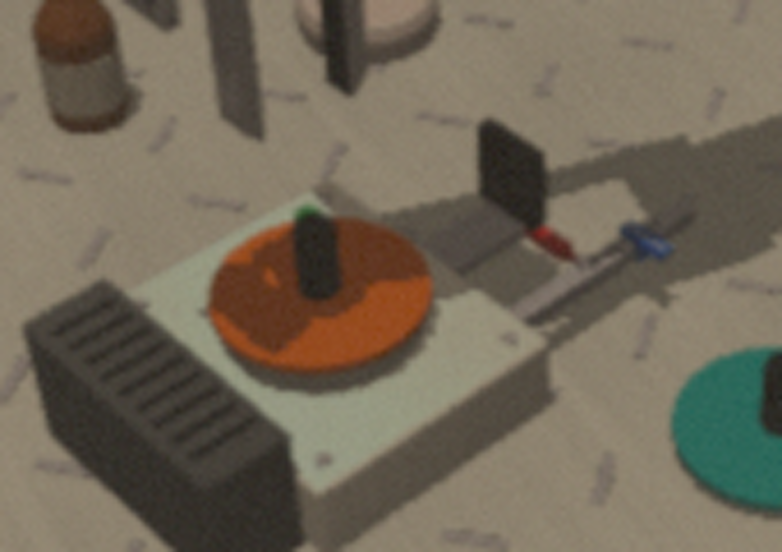

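View pics/t_w.png

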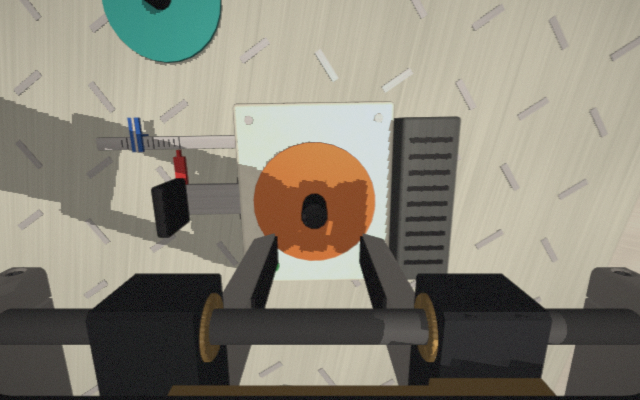

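The cover is seated level and released, centred at (314,202) in the wrist view. Next I move over the grip plate.

Call:
send_rows(
  increments=[
    [0,0,-0.02,0,-0.005],
    [0,0,-0.055,0,-0.01],
    [0,0,-0.09,0,-0.01],
    [0,0,-0.12,0,-0.01],
    [0,0,-0.131,0.001,-0.01],
  ],
)

```text
time: 13.77
tool_pos: [0.4985, -0.0432, 0.1406]
ee_rot: [-1.868, 1.566, 3.043]
wrist_force: [1.2, 0.4, 0.1]
width: 0.0469
```

Call:
send_rows(
  increments=[
    [0.2,0.02,0,0,0],
    [0.2,0.05,0,0,0],
    [0.2,0.06,0,0,0],
    [0.2,0.06,0,0,0],
    [0.2,0.06,0,0,0],
  ],
)

```text
time: 14.18
tool_pos: [0.5023, -0.043, 0.0817]
ee_rot: [-1.98, 1.568, 2.932]
wrist_force: [-0.5, 0.2, 0.1]
width: 0.0564
```

```bash
python3 - <<'E'
from h import *
from bench import robot
w=robot.snapshot("wrist");cv2.imwrite("pics/u_w.png",w["image"][:,:,::-1])
s=robot.snapshot("scene");crop(s,220,120,130,100,6,"pics/u_s.png")
o=robot.get_obs();tool(o,[.5036,-.0433,.023]);print(proj(w,[.5036,-.0433,.098]))
E
```

```text
t 14.2833 pos [ 0.5039 -0.0433  0.0838] w 0.056385562465655785 F [ 0.4697 -1.4253  0.7092] q6 -0.398043071781991 y-axis [0.98   0.1988 0.0016] shift [ 0.0608 -0.0004 -0.0001] jaw angle 11.4681211090212
[318.2491 237.9382]
```

View pics/u_w.png

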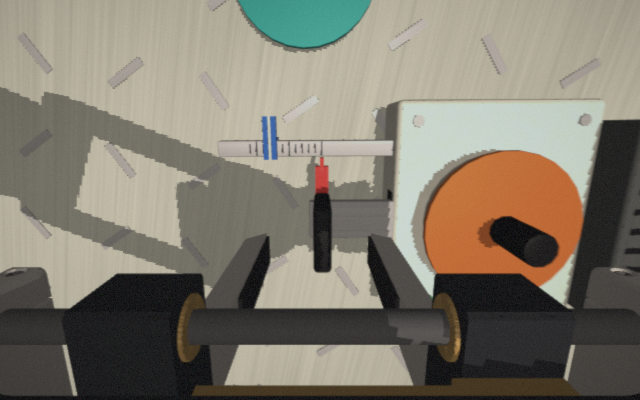

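View pics/u_s.png

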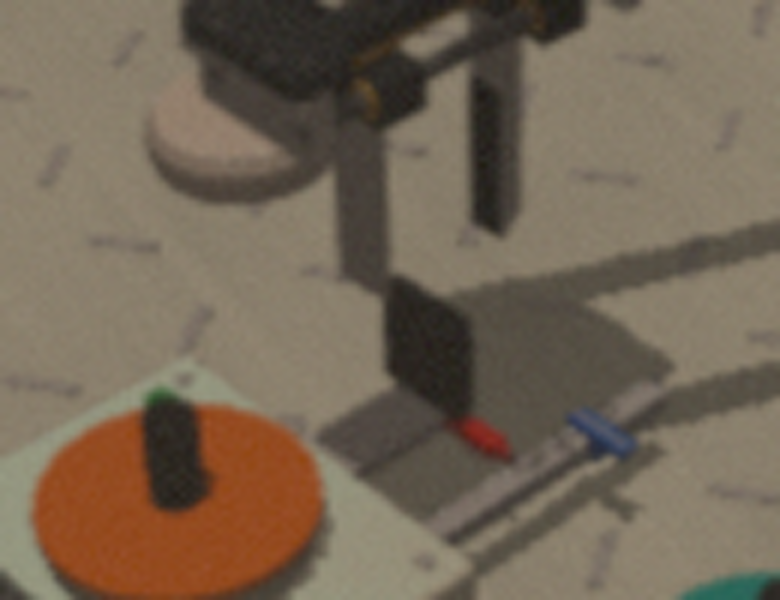

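The plate at u≈322 lies between the fingers (gap centre 319). Descending with a 1 mm shift.

Call:
send_rows(
  increments=[
    [0.2,0.01,0.001,0,0],
    [0.2,0.03,0.001,0,0],
    [0.2,0.05,0.001,0,0],
    [0.2,0.06,0.001,0,0],
    [0.2,0.06,0.001,0,0],
  ],
)

```text
time: 14.7
tool_pos: [0.502, -0.0426, 0.0202]
ee_rot: [-1.951, 1.566, 2.962]
wrist_force: [-0.2, 0.9, 0.6]
width: 0.0567
```

```bash
python3 - <<'E'
from h import *
from bench import robot
w=robot.snapshot("wrist");cv2.imwrite("pics/v_w.png",w["image"][:,:,::-1])
s=robot.snapshot("scene");crop(s,220,120,130,100,6,"pics/v_s.png")
o=robot.get_obs();tool(o,[.5046,-.0433,.023])
E
```

```text
t 14.8 pos [ 0.5042 -0.0431  0.0232] w 0.056009897135040974 F [ 0.1192 -0.1367  0.9785] q6 -0.39728103570112455 y-axis [0.9801 0.1987 0.0004] shift [0.0002 0.0004 0.0003] jaw angle 11.459496498016339
```

View pics/v_w.png

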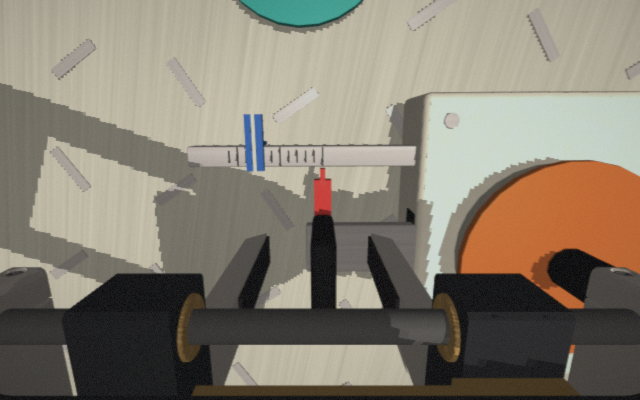

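View pics/v_s.png

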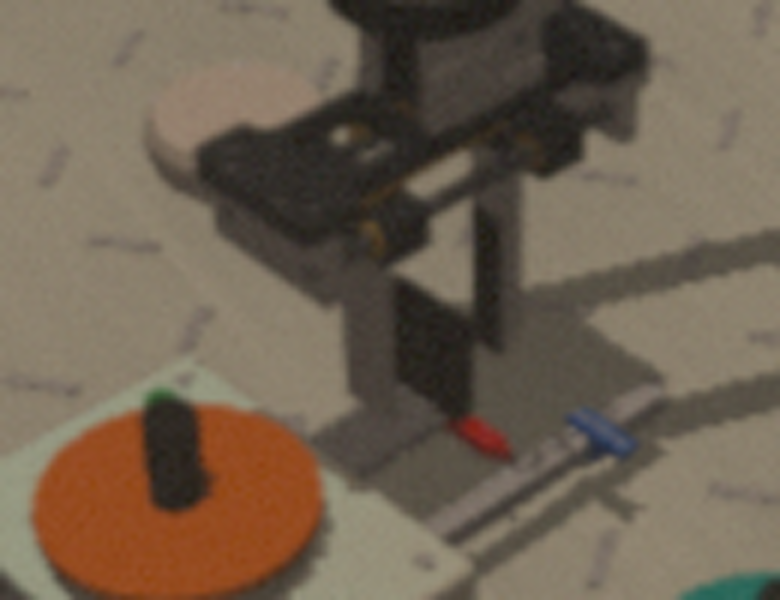

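The fingers straddle the plate in front and behind. Before closing I'll measure the needed travel, then grip.

```bash
cat > gap.py <<'E'
from h import *
from bench import robot
def run(tag,yaw=.2):
    w=robot.snapshot("wrist");x=np.array([np.cos(yaw),np.sin(yaw)]);I=w["image"].astype(int)
    h=cv2.cvtColor(w["image"],cv2.COLOR_RGB2HSV)
    r=cv2.inRange(h,(0,150,60),(4,255,255))|cv2.inRange(h,(172,150,60),(180,255,255))
    b=cv2.inRange(h,(100,130,50),(125,255,255))
    b[260:]=0; r[260:]=0
    n,l,st,c=cv2.connectedComponentsWithStats(r);i=1+np.argmax(st[1:,4])
    ys,xs=np.nonzero(l==i);m=ys<ys.min()+8
    print("red tip rows",ys.min(), [(int(y),xs[ys==y].mean().round(2),int((ys==y).sum())) for y in range(ys.min(),ys.min()+14,2)])
    tip=(xs[ys<ys.min()+5].mean(),ys.min()-.5)
    yb,xb=np.nonzero(b);print("blue rows",yb.min(),yb.max(),[(int(y),int(xb[yb==y].min()),int(xb[yb==y].max()),round((xb[yb==y].min()+xb[yb==y].max())/2,1)) for y in range(yb.min()+2,yb.max(),8)])
    yy=np.arange(yb.min()+3,yb.max()-3);mid=[(xb[yb==y].min()+xb[yb==y].max())/2 for y in yy]
    f=np.polyfit(yy,mid,1)
    v=(yb.min()+yb.max())/2;line=(np.polyval(f,v),v)
    P=onz(w,*tip,.044)[:2]
    for z in (.042,.044,.046,.048):
        L=onz(w,*line,z)[:2];print("z",z,"pointer-line travel mm",1000*(P-L)@x)
    print(tip,line);x0=int(min(tip[0],line[0]))-40
    crop(w,max(x0,0),100,130,100,6,f"pics/{tag}.png")
E
python3 -c "import gap;gap.run('w1')"
```

```text
red tip rows 167 [(167, np.float64(319.0), 3), (169, np.float64(319.0), 3), (171, np.float64(318.5), 4), (173, np.float64(319.0), 3), (175, np.float64(318.5), 4), (177, np.float64(317.67), 12), (179, np.float64(318.5), 16)]
blue rows 114 168 [(116, 242, 258, np.float64(250.0)), (124, 243, 258, np.float64(250.5)), (132, 243, 259, np.float64(251.0)), (140, 243, 260, np.float64(251.5)), (148, 244, 260, np.float64(252.0)), (156, 244, 260, np.float64(252.0)), (164, 245, 260, np.float64(252.5))]
z 0.042 pointer-line travel mm 39.67422641137653
z 0.044 pointer-line travel mm 39.27754616044193
z 0.046 pointer-line travel mm 38.88086590950727
z 0.048 pointer-line travel mm 38.48418565857261
(np.float64(318.875), np.float64(166.5)) (np.float64(251.30796786799823), np.float64(141.0))
```

View pics/w1.png

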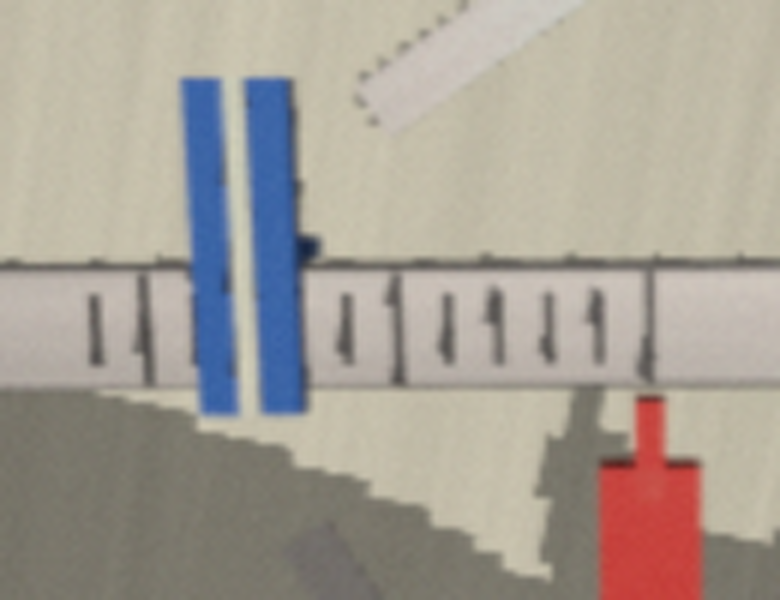

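Call:
send_rows(
  increments=[
    [-1,0,0,0,0],
    [-1,0,0,0,0],
    [-1,0,0,0,0],
    [-1,0,0,0,0],
    [-1,0,0,0,0],
  ],
)

```text
time: 15.27
tool_pos: [0.504, -0.0431, 0.0232]
ee_rot: [1.062, 1.57, -0.309]
wrist_force: [0.0, 0.1, -0.4]
width: 0.0264
```

Call:
send_rows(
  increments=[
    [-1,0,0,0,0],
    [-1,0,0,0,0],
    [-1,0,0,0,0],
    [-1,0,0,0,0],
  ],
)

```text
time: 15.6
tool_pos: [0.5044, -0.0429, 0.0228]
ee_rot: [1.409, 1.57, 0.039]
wrist_force: [3.0, 1.1, -0.7]
width: 0.0121
```

Gripped at 12.1 mm, the plate's thickness. Pulling about 38 mm first, then I'll measure.

Call:
send_rows(
  increments=[
    [-1,0,-0.005,0,0],
    [-1,0,-0.012,0,0],
    [-1,0,-0.02,0,0],
    [-1,0,-0.027,0,0],
    [-1,0,-0.032,0,0],
  ],
)

```text
time: 16.02
tool_pos: [0.4736, -0.0494, 0.0228]
ee_rot: [1.403, 1.567, 0.032]
wrist_force: [8.7, 0.0, -4.9]
width: 0.0119
```

Call:
send_rows(
  increments=[
    [-1,0,-0.003,0,0],
    [-1,0,-0.005,0,0],
    [-1,0,-0.006,0,0],
    [-1,0,-0.006,0,0],
    [-1,0,-0.006,0,0],
  ],
)

```text
time: 16.43
tool_pos: [0.4681, -0.0505, 0.0228]
ee_rot: [1.394, 1.567, 0.023]
wrist_force: [8.8, 0.9, -4.8]
width: 0.0118
```

```bash
python3 -c "
import gap;gap.run('w2')
o=gap.robot.get_obs();gap.tool(o,o['tool_pos'])"
```

```text
red tip rows 167 [(167, np.float64(317.5), 4), (169, np.float64(317.5), 4), (171, np.float64(317.5), 4), (173, np.float64(317.5), 4), (175, np.float64(317.5), 4), (177, np.float64(317.0), 13), (179, np.float64(317.5), 16)]
blue rows 113 168 [(115, 307, 322, np.float64(314.5)), (123, 307, 322, np.float64(314.5)), (131, 307, 322, np.float64(314.5)), (139, 307, 322, np.float64(314.5)), (147, 307, 322, np.float64(314.5)), (155, 307, 322, np.float64(314.5)), (163, 307, 322, np.float64(314.5))]
z 0.042 pointer-line travel mm 1.765653670209417
z 0.044 pointer-line travel mm 1.7516980386316108
z 0.046 pointer-line travel mm 1.737742407053804
z 0.048 pointer-line travel mm 1.7237867754760512
(np.float64(317.5), np.float64(166.5)) (np.float64(314.46007653061235), np.float64(140.5))
t 16.4833 pos [ 0.4681 -0.0505  0.0228] w 0.011986497753634801 F [ 8.7709  0.7432 -4.1084] q6 -0.4291130546630932 y-axis [0.98   0.1987 0.004 ] shift [0. 0. 0.] jaw angle 11.463772749041727
```

View pics/w2.png

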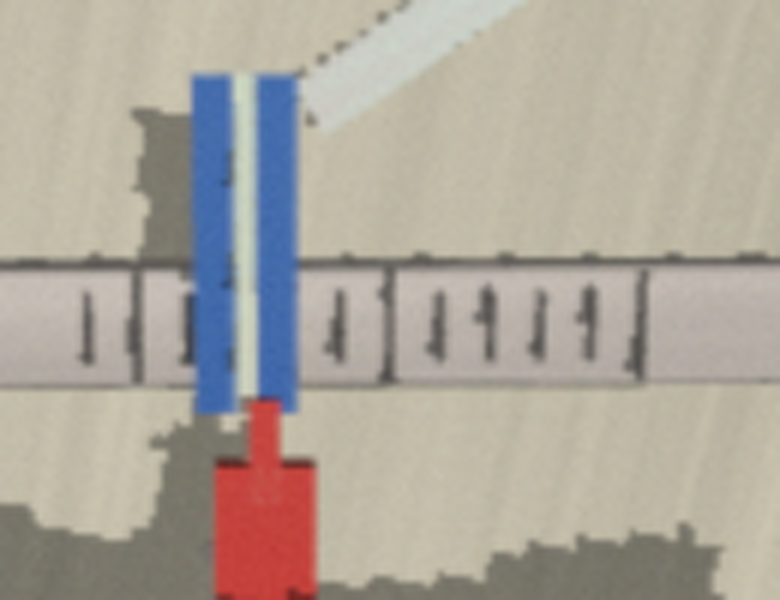

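Both pointer and line now sit near the image centre, so parallax is negligible. About 1.7 mm remains.

Call:
send_rows(
  increments=[
    [-1,0,-0.001,0,0],
    [-1,0,-0.0017,0,0],
    [-1,0,-0.0017,0,0],
    [-1,0,-0.0017,0,0],
    [-1,0,-0.0017,0,0],
  ],
)

```text
time: 16.9
tool_pos: [0.4667, -0.0508, 0.0228]
ee_rot: [1.416, 1.566, 0.045]
wrist_force: [9.1, 0.6, -4.7]
width: 0.0117
```

```bash
python3 -c "
import gap;gap.run('w3')
o=gap.robot.get_obs();gap.tool(o,o['tool_pos'])"
```

```text
red tip rows 167 [(167, np.float64(317.5), 4), (169, np.float64(317.5), 4), (171, np.float64(317.5), 4), (173, np.float64(317.5), 4), (175, np.float64(317.5), 4), (177, np.float64(317.5), 14), (179, np.float64(317.5), 16)]
blue rows 113 167 [(115, 309, 324, np.float64(316.5)), (123, 309, 324, np.float64(316.5)), (131, 309, 324, np.float64(316.5)), (139, 309, 324, np.float64(316.5)), (147, 310, 324, np.float64(317.0)), (155, 309, 324, np.float64(316.5)), (163, 310, 324, np.float64(317.0))]
z 0.042 pointer-line travel mm 0.5375522810229898
z 0.044 pointer-line travel mm 0.5369691929491278
z 0.046 pointer-line travel mm 0.5363861048752661
z 0.048 pointer-line travel mm 0.5358030168014045
(np.float64(317.5), np.float64(166.5)) (np.float64(316.5542408452741), np.float64(140.0))
t 16.95 pos [ 0.4667 -0.0508  0.0228] w 0.012025310676608596 F [ 8.7212  0.1183 -4.4009] q6 -0.430591633291224 y-axis [0.98   0.1987 0.0045] shift [0. 0. 0.] jaw angle 11.463055004701024
```

View pics/w3.png

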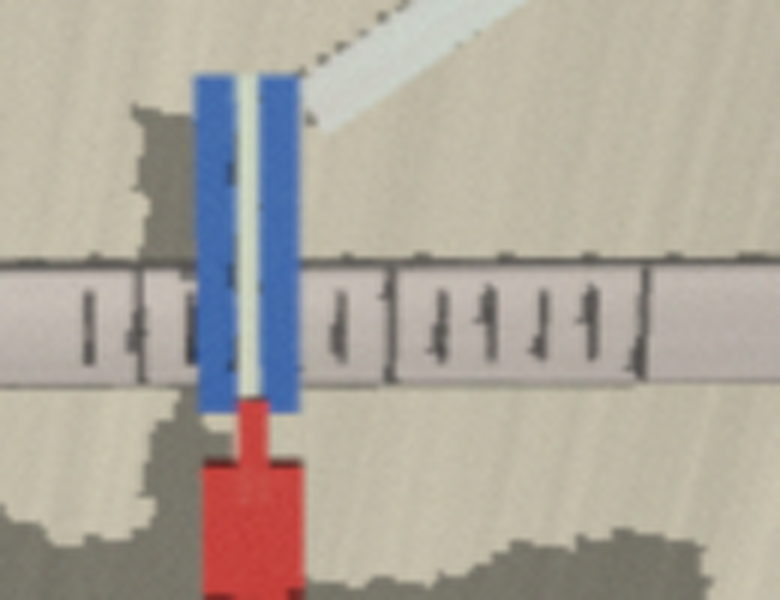

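Call:
send_rows(
  increments=[
    [-1,0,-0.0004,0,0],
    [-1,0,-0.0004,0,0],
    [-1,0,-0.0004,0,0],
    [-1,0,-0.0004,0,0],
    [-1,0,-0.0004,0,0],
  ],
)

```text
time: 17.37
tool_pos: [0.4664, -0.0509, 0.0229]
ee_rot: [1.406, 1.566, 0.035]
wrist_force: [9.5, 0.6, -5.4]
width: 0.0116
```

```bash
python3 -c "
import gap;gap.run('w4')
o=gap.robot.get_obs();gap.tool(o,o['tool_pos'])
from h import *
s=gap.robot.snapshot('scene');crop(s,160,90,250,180,3.2,'pics/w4s.png')"
```

```text
red tip rows 167 [(167, np.float64(317.5), 4), (169, np.float64(317.5), 4), (171, np.float64(317.5), 4), (173, np.float64(317.5), 4), (175, np.float64(317.5), 4), (177, np.float64(317.5), 14), (179, np.float64(317.5), 16)]
blue rows 113 167 [(115, 310, 325, np.float64(317.5)), (123, 310, 325, np.float64(317.5)), (131, 310, 325, np.float64(317.5)), (139, 310, 325, np.float64(317.5)), (147, 310, 325, np.float64(317.5)), (155, 310, 325, np.float64(317.5)), (163, 310, 325, np.float64(317.5))]
z 0.042 pointer-line travel mm 0.006819524395807529
z 0.044 pointer-line travel mm 0.01206769811921686
z 0.046 pointer-line travel mm 0.017315871842680016
z 0.048 pointer-line travel mm 0.02256404556614362
(np.float64(317.5), np.float64(166.5)) (np.float64(317.4593374583874), np.float64(140.0))
t 17.4167 pos [ 0.4664 -0.0509  0.0228] w 0.011577540304103713 F [ 9.3998  1.506  -4.4566] q6 -0.43088760331435694 y-axis [0.98   0.1987 0.0047] shift [0. 0. 0.] jaw angle 11.461088613318172
```

View pics/w4.png

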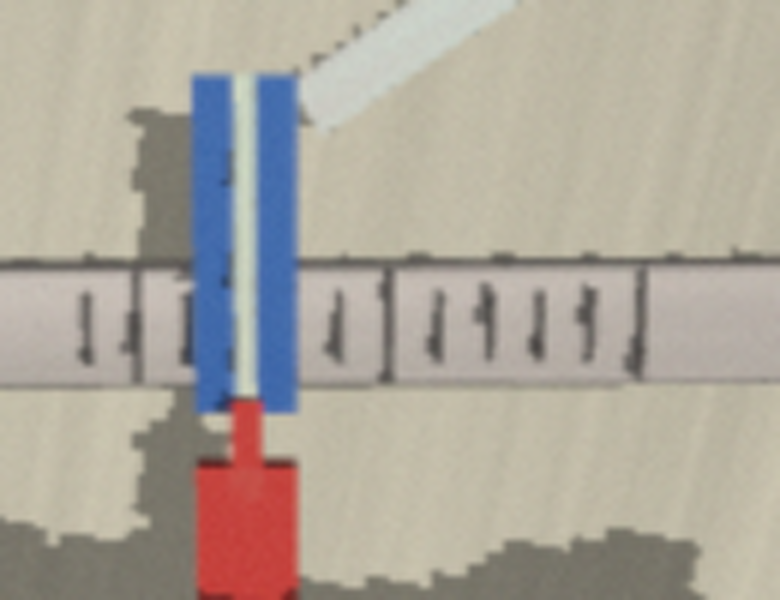

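View pics/w4s.png

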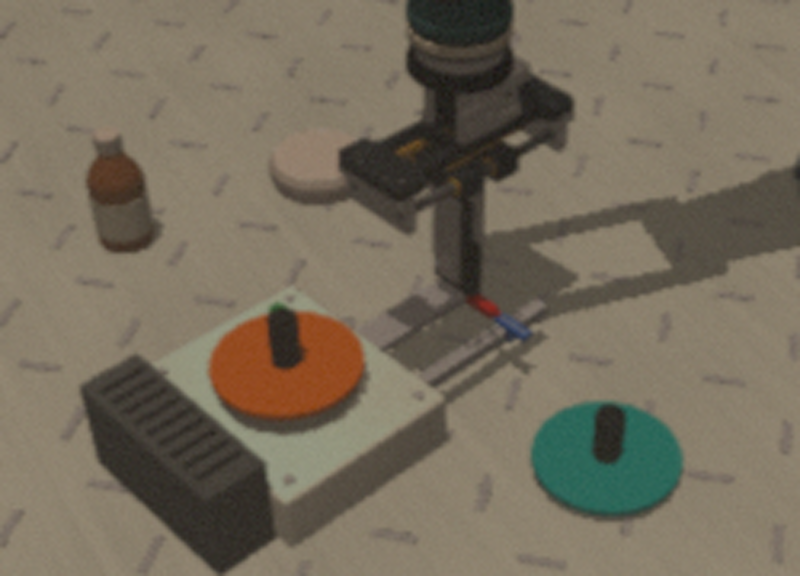

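The pointer (u 317.5) is level with the line (u 317.5). One hold check for creep, then I hand in.

Call:
send_rows(
  increments=[
    [-1,0,0,0,0],
    [-1,0,0,0,0],
    [-1,0,0,0,0],
    [-1,0,0,0,0],
    [-1,0,0,0,0],
  ],
)

```text
time: 17.88
tool_pos: [0.4664, -0.0508, 0.0228]
ee_rot: [1.423, 1.566, 0.052]
wrist_force: [9.3, 1.8, -4.9]
width: 0.0119
```

```bash
python3 -c "
import gap;gap.run('w5');print(gap.robot.close_job())" | grep -v rows
```

```text
z 0.042 pointer-line travel mm 0.0007738684960651197
z 0.044 pointer-line travel mm 0.006074157104590342
z 0.046 pointer-line travel mm 0.011374445713169128
z 0.048 pointer-line travel mm 0.016674734321748267
(np.float64(317.5), np.float64(166.5)) (np.float64(317.46971341728164), np.float64(140.0))
the job is handed in; nothing more can be done
None
```

I set the orange cover home on the chamber, let go, and then pulled the slide out about 39 mm. The job was handed in at about 18 s with the slide still gripped and the pointer level with the white line.

- **Cover:** it met the rim at exactly the height worked out for home. The force rose to about +3 N without side load. After release it looked level and centred in the scene and wrist views.
- **Slide:** the last wrist image puts the pointer within about 0.1 mm of the line. It did not creep over a 0.4 s hold, with about 9 N of spring pull at the wrist.
- **Carrier, bottle and eyepiece:** I did not touch them. The carrier and bottle looked undisturbed in the last scene crop. The eyepiece was outside that crop and was not checked at the end.
- **First grasp failed:** the first try at the knob closed on air, without contact. The fingertips really sit about 37 mm above the reported TCP. I measured this in the wrist images and allowed for it from then on.
- **Disagreement:** before placing the cover, the top, scene and wrist views differed by up to 5 mm on the seat position. I used a value corrected by comparing each camera with the arm's own position, and the plug went in freely.

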